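# Load the drying blower with painted panels

## Robot

A 7-joint arm with a two-finger parallel gripper is mounted at the origin on the work surface. World frame = base frame: x ahead of the robot, y to its left, z up, the work surface at z = 0. Lengths are in m, angles in rad, forces in N, time in s.
With the tool pointing down it reaches from about 0.4 to 0.85 m from the base axis. Payload 4.5 kg.
Tool frame: the origin (TCP) lies on the centre line of the jaws, within the pads' length; the fingertips stand ahead of it and the grasp point (between the pads) lies 3 mm ahead of it (r.finger_overhang is the z of the fingertips in the tool frame, in m); z points along the fingers, y is the direction in which the jaws open and shut (so a half turn about z gives the same grasp; the last joint's range is limited). The gripper opens to 88 mm and grips with 3 to 60 N. Pads are 18 mm wide; open, the fingers measure 123 mm over their backs; the gripper's body (75 mm by 187 mm) begins 45 mm behind the grasp point.
Start: joints at [-1.311, 0.689, -0.195, 1.565, 0.157, 0.902, -0.215], TCP at [0.14, 0.609, 0.261] pointing down, gripper open.
Joint ranges: [-3.01, 3.01], [-0.46, 2.08], [-1.47, 1.51], [0.13, 2.56], [-1, 4.14], [0.04, 2.09], [-2.66, 2.66]. Speed limits (rad/s): [2.57, 2.57, 3.14, 3.14, 3.14, 3.14, 3.14].

## Interface

Orientations are given as a unit quaternion [x, y, z, w].
In Python, from plant import get_state, snapshot, camera_model, workorder, boxes_of, mark_of, r gives the robot as it stands.
- The arm moves only by the tool jog_arm, never from a script. Its argument "rows" is a list of rows, each a list of 2 entries, a list of its own where there are three numbers: the shift along the tool's x, y, z normalised to -1 to 1, where 1 is 75 cm, then the turn about the tool's z normalised to -1 to 1, where 1 is 2 rad. A call has 1 to 20 rows; each row is the pose to reach, as a shift and turn from the pose commanded when the call began, along the tool's axes at that moment; what a row does not reach only later rows make up. A row lasts 1/12 s, in which the tool goes at most 41.7 mm and 7.16 degrees, less where a joint would pass 70% of its speed; a pose out of reach is approached as far as the arm can. A call with a number of a shift or a turn outside -1 to 1 is refused whole. A call with a gripper value outside its range is refused whole. "gripper" is the finger opening in mm, from 0 to 88.1, set as the call begins (left out, the last holds). The fingers move at their own pace and stop on an object; "newtons" is the grip in N (left out, the last holds). Time passes only in rows, so rows that repeat a pose let the fingers close. It gives the time, the measured TCP pose, the force and the opening at its end, in the units of the state.
- get_state(): the state, without advancing time (a new reading comes with each control period).
- snapshot(name): name is "side" or "top" or "wrist"; returns the picture (384x512x3 uint8, red, green, blue); there is no depth.
- camera_model(name): a dict with "mtx" (3x3 intrinsics, pixels), "extrinsics" (4x4, takes a point from camera to world coordinates); the wrist camera has in their place "T_tool_cam" (4x4, takes a point from camera to tool coordinates, whose origin is the TCP and whose axes are the flange's). Camera axes: x right, y up, looking along -z (the intrinsics and any distortion apply to the point x, -y, -z); pixel columns grow to the right and rows downward; lengths in m; the calibration is good to about 2 mm. A picture is of the moment at which its call begins: read the wrist's pose just before it. camera_model takes no time and is no camera call.
- workorder.finish_job(): hands the job in, once; it reports no verdict.
Trained networks look in the newest picture that a camera, given by its name, has taken for a name from the list of things; names that differ only in an ending like _2 or _b are one class to them, and where a whole thing is asked for, a point or a joint stands for the part that bears it (a point fixed in the world has none). Each returns a list of dicts, best first, with "p" (0 to 1); they miss things now and then, are a little off and sometimes report something else, mostly with a low value. They report only what shows in the picture. A call takes as long as a camera call. They do not tell look-alikes from the thing itself.
- boxes_of(thing, camera): "rect" ([left, top, right, bottom] in pixels, round what is visible of it).
- mark_of(thing, camera): "pixel" ([row, column] in pixels: a listed point, or the origin of a listed thing).
The state is a dict: "clock": time; "q": joint angles; "qd": joint speeds; "joint_torque": joint torques, N m; "tool_pos": TCP position; "eef_rot": TCP orientation; "contact_force": force on the tool from outside, world axes, zero at the start; "moment": the same for the moment, N m; "opening": opening from 0.0 (shut) to 1.0 (fully open).
Only numpy, scipy, OpenCV 4.12 (cv2) and the standard library are available. Lean on these libraries where they do the work, as an engineer would, in place of code of your own. Each camera call takes 0.05 s, during which the arm holds its last target.

## Task

The little painted panels are ready to dry. First bring the blower's lever right back to idle; with it at idle, stand every panel upright on one of its thin edges on the plywood drying board, none touching another; then set the lever to 40 degrees on its scale (the long middle tick). Leave the other things on the table where they are.

Things in the scene. Friction and masses are not known exactly. Their poses are not given: they have to be found in the camera images.
- lever (a joint): the blower's air-flow lever, in radians: 0 = idle, its stop, leaning 40 degrees from upright towards the robot (-x of the blower); 0.698 (40 degrees) = upright; 1.396 (80 degrees) = full flow, leaning 40 degrees away. It stays where it is left (about 1 N at the handle moves it)
- lever_grip (a point): centre of the lever's black cross-handle: a cylinder 22 mm in diameter and 40 mm long, lying along the blower's y axis, 100 mm from the hinge
- lever_hinge (a point): the lever's hinge, 55 mm above the table, its axis along the blower's y, on top of a grey console 160 x 90 mm and 50 mm high. Beside it (26 mm to +y) stands a white scale disc of radius 62 mm with black ticks round its rim every 20 degrees from 0 to 80; the middle, longer tick, straight up, is 40 degrees
- blower: grey drying blower, fixed: a housing 110 (x) x 400 (y) x 90 mm high, outlet grille on its -x side facing the robot, lever console at its +y end; origin on the table under the housing's centre
- board: plywood drying board, fixed, 200 (x) x 340 (y) x 8 mm thick, lying in front of the blower's grille; origin at the centre of its underside, so its top is 8 mm above the origin
- panel1: small painted wooden panel, 60 x 60 mm and 22 mm thick (z), about 60 g; may be absent. Origin at the centre of the unpainted back, z out of the painted face; at the start it lies flat on the table, painted face up
- panel1_mid (a point): the centre of that panel, 11 mm from the origin along its z; axes as the panel's
- panel2: small painted wooden panel, 60 x 60 mm and 22 mm thick (z), about 60 g; may be absent. Origin at the centre of the unpainted back, z out of the painted face; at the start it lies flat on the table, painted face up
- panel2_mid (a point): the centre of that panel, 11 mm from the origin along its z; axes as the panel's
- panel3: small painted wooden panel, 60 x 60 mm and 22 mm thick (z), about 60 g; may be absent. Origin at the centre of the unpainted back, z out of the painted face; at the start it lies flat on the table, painted face up
- panel3_mid (a point): the centre of that panel, 11 mm from the origin along its z; axes as the panel's
- panel4: small painted wooden panel, 60 x 60 mm and 22 mm thick (z), about 60 g; may be absent. Origin at the centre of the unpainted back, z out of the painted face; at the start it lies flat on the table, painted face up
- panel4_mid (a point): the centre of that panel, 11 mm from the origin along its z; axes as the panel's
- panel5: small painted wooden panel, 60 x 60 mm and 22 mm thick (z), about 60 g; may be absent. Origin at the centre of the unpainted back, z out of the painted face; at the start it lies flat on the table, painted face up
- panel5_mid (a point): the centre of that panel, 11 mm from the origin along its z; axes as the panel's
- tube_a: paint tube lying flat, about 105 x 28 x 18 mm; a bystander; origin at its underside
- tube_b: paint tube lying flat, about 105 x 28 x 18 mm; a bystander; origin at its underside
- pot: small white pot, 36 mm in diameter, 28 mm high; a bystander; origin at its underside
- jar: glass jar with lid, 60 mm in diameter, 75 mm high; a bystander; origin at its underside
- cup: white mug, 72 mm across, 75 mm high; a bystander; origin at its underside
- brush: paint brush, 160 mm long, lying flat; a bystander; origin at its underside
There are look-alikes about, which are no part of the job. Leave any purple look-alike of the panel4 alone.

How it is judged:
By the outcome, as a careful person would: the job done as asked, in the order asked, and still so for the second after the job is handed in, with the robot touching nothing.
Of panel1, panel2, panel3, panel4, panel5 only 3 to 5 are there at a start; the rules pass over those that are not, and their reading is None.
At some moment in a run one of panel1, panel2, panel3, panel4, panel5 may be knocked a few centimetres aside while the robot is not near it.
Once in a run the grip may slacken for a moment while it holds something.
It also fails if it takes over 210 s, if anything falls off the work surface, if the arm or the gripper's body presses on something with over 40 N, if the wrist force passes 120 N, or if a joint passes its speed limit or range.

## Working session

There is one attempt and no reset: what is moved stays moved. The work goes in short steps, Python scripts to look and compute and a tool call to move; the robot and the scene stay as the last step left them, time stands still between calls to the robot, and variables do not carry over. Pictures are saved under pics/ and viewed, and the job is handed in when it is done.

Besides the shell and the picture viewer there is one more tool, called after "Emit:" by a JSON object that holds its "op" and its "data". jog_arm: Moves the arm, as the interface text tells. Scaled input: -1 to 1 covers 75 cm each way for a shift and 2 rad each way for a turn. Its arguments: {"type":"object","properties":{"rows":{"type":"array"},"gripper":{"type":"number"},"newtons":{"type":"number"}},"required":["rows"]}

```bash
ls; mkdir -p pics; python3 - <<'E'
from plant import *
import cv2
s=get_state(); print(s)
print(r.finger_overhang)
for n in ["side","top","wrist"]:
    im=snapshot(n); cv2.imwrite(f"pics/a_{n}.png",im[:,:,::-1]); print(camera_model(n))
E
```

```text
pics
{'clock': 0.0, 'q': array([-1.31119834,  0.68999523, -0.19449252,  1.56637488,  0.15728783,
        0.90247618, -0.21507245]), 'qd': array([-0.00172375,  0.00011781,  0.00015764,  0.00027162, -0.00161945,
       -0.00040962, -0.00165585]), 'joint_torque': array([ 8.47514475e-04, -5.27556002e+01, -1.26668025e+00, -1.53430134e+01,
       -5.26250317e-02,  6.36946934e-03,  1.65548208e-04]), 'tool_pos': array([0.1398459 , 0.60853301, 0.2598942 ]), 'eef_rot': array([ 1.12613737e-01,  9.93638404e-01, -9.31568712e-04, -3.68737124e-05]), 'contact_force': array([-0.62255613, -0.76957645, -0.30460077]), 'moment': array([ 0.03307531,  0.00919125, -0.00525155]), 'opening': 1.0048159800403145}
0.022
{'mtx': array([[362.8112271 ,   0.        , 255.47815547],
       [  0.        , 362.8112271 , 197.44990067],
       [  0.        ,   0.        ,   1.        ]]), 'extrinsics': array([[-0.98419136,  0.11633422, -0.13354294,  0.4359396 ],
       [-0.17710395, -0.64113566,  0.7467123 ,  0.79116004],
       [ 0.00124905,  0.75855878,  0.65160343,  0.72832248],
       [ 0.        ,  0.        ,  0.  
[... 361 characters left out ...]
006e-02],
       [ 1.16624980e-02,  1.07146928e-01,  9.94174794e-01,
         1.04866602e+00],
       [ 0.00000000e+00,  0.00000000e+00,  0.00000000e+00,
         1.00000000e+00]])}
{'mtx': array([[277.13387976,   0.        , 252.48195128],
       [  0.        , 277.13387976, 188.75166088],
       [  0.        ,   0.        ,   1.        ]]), 'T_tool_cam': array([[ 7.72608159e-04,  9.55812939e-01,  2.93974538e-01,
         7.60612850e-02],
       [ 9.99998660e-01, -1.16271435e-03,  1.15224367e-03,
        -4.38624211e-05],
       [ 1.44313782e-03,  2.93973253e-01, -9.55812557e-01,
        -1.22922225e-01],
       [ 0.00000000e+00,  0.00000000e+00,  0.00000000e+00,
         1.00000000e+00]])}
```

View pics/a_top.png

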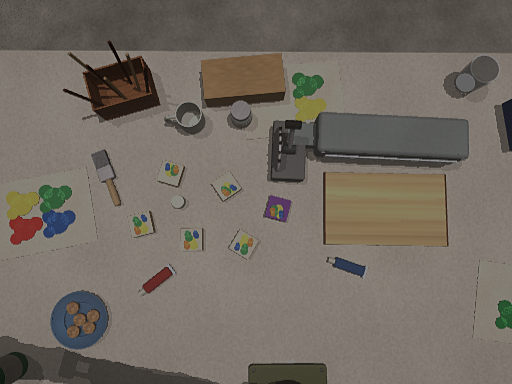

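View pics/a_side.png

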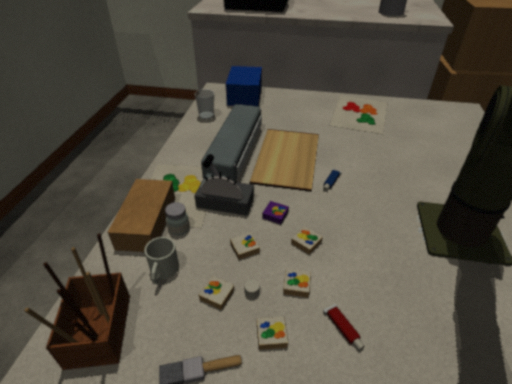

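View pics/a_wrist.png

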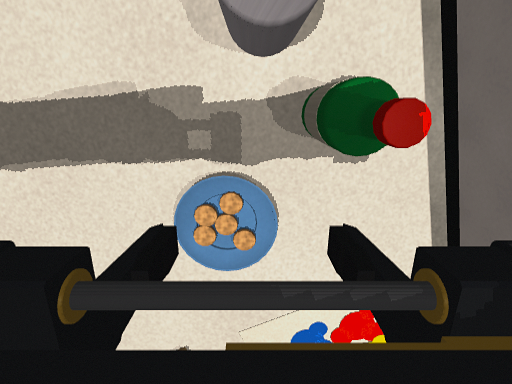

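```bash
cat > h.py <<'E'
from plant import *
import cv2, numpy as np
from scipy.spatial.transform import Rotation as R
def ray(cam,px,T=None):  # px=(col,row)
    m=camera_model(cam); K=m['mtx']
    if cam=='wrist':
        s=T or get_state(); W=np.eye(4);W[:3,:3]=R.from_quat(s['eef_rot']).as_matrix();W[:3,3]=s['tool_pos']
        E=W@m['T_tool_cam']
    else: E=m['extrinsics']
    d=np.array([(px[0]-K[0,2])/K[0,0],-(px[1]-K[1,2])/K[1,1],-1.])
    return E[:3,3],E[:3,:3]@d
def topl(cam,px,z,T=None):
    o,d=ray(cam,px,T); return (o+d*(z-o[2])/d[2])
def proj(cam,P,T=None):
    m=camera_model(cam); K=m['mtx']
    if cam=='wrist':
        s=T or get_state(); W=np.eye(4);W[:3,:3]=R.from_quat(s['eef_rot']).as_matrix();W[:3,3]=s['tool_pos']
        E=W@m['T_tool_cam']
    else: E=m['extrinsics']
    p=np.linalg.inv(E)@np.append(P,1); return np.array([K[0,2]+K[0,0]*p[0]/-p[2],K[1,2]+K[1,1]*p[1]/p[2]])
def snap(cam,name):
    im=snapshot(cam); cv2.imwrite(f'pics/{name}.png',im[:,:,::-1]); return im
E
python3 - <<'E'
from h import *
for t in ['panel1','lever_grip','lever_hinge','board','blower','pot','jar','cup','tube_a','brush']:
  for d in mark_of(t,'top')[:7]:
    px=d['pixel'][::-1]; print(t,round(d['p'],2),np.round(px,1),np.round(topl('top',px,{'lever_grip':.13,'lever_hinge':.055}.get(t,0)),3))
for i in range(1,6):
  for d in mark_of(f'panel{i}_mid','top')[:7]:
    px=d['pixel'][::-1]; print(i,round(d['p'],2),np.round(px,1),np.round(topl('top',px,.011),3))
im=cv2.imread('pics/a_top.png'); 
cv2.imwrite('pics/a_crop.png',cv2.resize(im[100:300,60:300],None,fx=3.3,fy=3,interpolation=cv2.INTER_CUBIC))
cv2.imwrite('pics/a_crop2.png',cv2.resize(im[100:280,250:490],None,fx=3.3,fy=3.3,interpolation=cv2.INTER_CUBIC))
E
```

```text
panel1 0.97 [195.4 238.1] [0.434 0.249 0.   ]
panel1 0.87 [274.5 207.7] [0.518 0.031 0.   ]
panel1 0.83 [142.7 224.1] [0.472 0.395 0.   ]
panel1 0.78 [170.6 172.3] [0.617 0.322 0.   ]
panel1 0.6 [244.5 242.7] [0.421 0.114 0.   ]
lever_grip 0.87 [292.3 122.7] [ 0.722 -0.007  0.13 ]
lever_hinge 0.72 [289.  150.2] [ 0.669 -0.005  0.055]
lever_hinge 0.67 [246.1 241.5] [0.426 0.109 0.055]
lever_hinge 0.58 [189.9 236.5] [0.439 0.255 0.055]
board 0.92 [385.4 207. ] [ 0.52  -0.278  0.   ]
blower 0.57 [381.4 141.9] [ 0.705 -0.274  0.   ]
blower 0.17 [189.7 238.4] [0.433 0.265 0.   ]
pot 0.7 [179.2 202.2] [0.533 0.296 0.   ]
pot 0.7 [193.4 238.3] [0.433 0.255 0.   ]
jar 0.98 [242.7 120.2] [0.767 0.121 0.   ]
jar 0.64 [290.2 148.5] [ 0.685 -0.014  0.   ]
cup 0.62 [191.4 121.2] [0.764 0.267 0.   ]
tube_a 0.94 [158.6 277.9] [0.326 0.347 0.   ]
tube_a 0.88 [348.7 269.4] [ 0.349 -0.171  0.   ]
1 0.56 [189.9 238.4] [0.433 0.263 0.011]
1 0.54 [384.6 207.5] [ 0.518 -0.272  0.011]
1 0.33 [381.4 142.8] [ 0.7   -0.27   0.011]
2 0.59 [243.1 242. ] [0.423 0.118 0.011]
2 0.55 [381.4 140.2] [ 0.708 -0.27   0.011]
2 0.54 [239.7 120.3] [0.763 0.129 0.011]
2 0.2 [189.8 125.9] [0.747 0.269 0.011]
3 0.63 [143.8 221. ] [0.48  0.389 0.011]
3 0.34 [142.4 222.8] [0.475 0.393 0.011]
4 0.78 [276.7 210.3] [0.51  0.026 0.011]
4 0.76 [170.9 173.1] [0.613 0.319 0.011]
4 0.7 [105.4 182.2] [0.587 0.498 0.011]
5 0.67 [226.1 182.6] [0.586 0.166 0.011]
5 0.37 [180.4 203. ] [0.53  0.291 0.011]
```

View pics/a_crop.png

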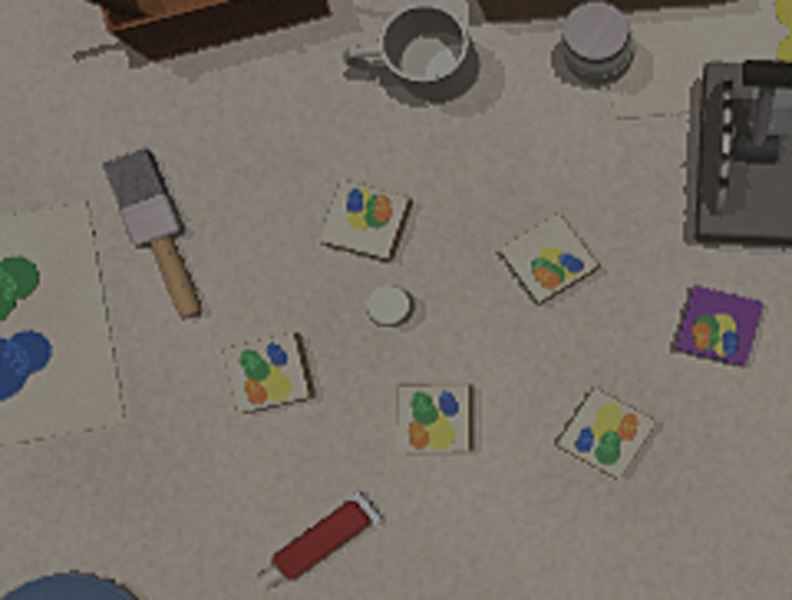

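View pics/a_crop2.png

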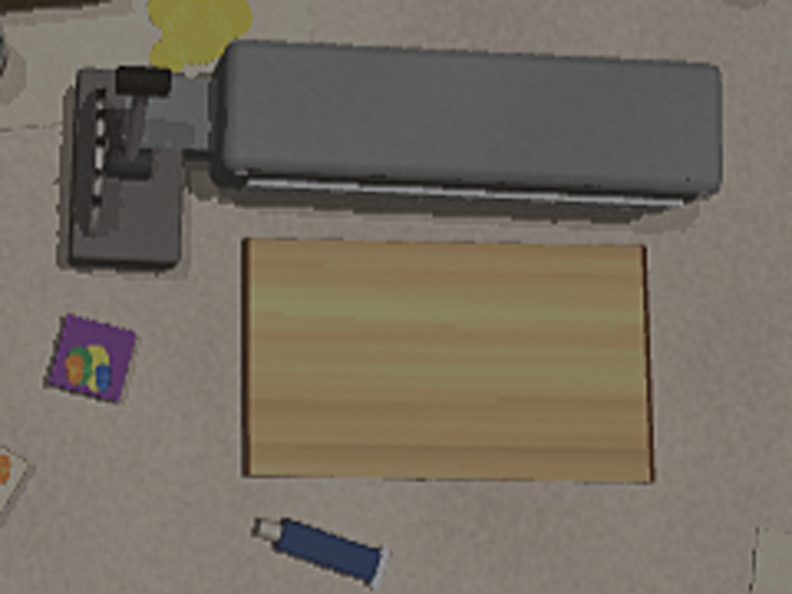

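```bash
python3 - <<'E'
from h import *
f=lambda p:(p[0]/3.3+250,p[1]/3.3+100)
for n,z,ps in [('board',.008,[(247,238),(645,245),(654,482),(248,474)]),('bl top back',.09,[(236,41),(716,66)]),('console top',.05,[(82,70),(182,262),(74,262)]),('handle',.13,[(117,80),(170,82)]),('handle',.14,[(117,80),(170,82)])]:
  print(n,[np.round(topl('top',f(p),z)[:2],4).tolist() for p in ps])
for c in ['side']:
  for t in ['lever_grip','lever_hinge']:
    for d in mark_of(t,c)[:3]: print(t,d)
g=lambda p:(p[0]/3.3+60,p[1]/3+100)
Q={'A':[(345,180),(410,197),(387,258),(322,241)],'B':[(555,214),(600,265),(541,304),(498,254)],'C':[(297,334),(313,394),(240,412),(224,350)],'D':[(398,384),(472,384),(472,453),(398,453)],'E':[(598,388),(657,428),(618,477),(557,440)],'purple':[(692,286),(763,302),(742,365),(673,350)],'pot':[(390,305)],'tube':[(375,510),(265,577)]}
for k,v in Q.items():
  P=np.array([topl('top',g(p),.022)[:2] for p in v]); print(k,P.mean(0).round(4),[round(float(np.degrees(np.arctan2(*(P[(i+1)%len(P)]-P[i])[::-1]))),0) for i in range(len(P))],[round(float(np.linalg.norm(P[(i+1)%len(P)]-P[i])),3) for i in range(len(P))])
E
```

```text
board [[0.6168, -0.1092], [0.6116, -0.4477], [0.4124, -0.4447], [0.419, -0.1064]]
bl top back [[0.7619, -0.0879], [0.743, -0.4699]]
console top [[0.7497, 0.0322], [0.5905, -0.0482], [0.5903, 0.0393]]
handle [[0.7183, 0.0102], [0.7169, -0.0299]]
handle [[0.7154, 0.0111], [0.714, -0.0286]]
lever_grip {'pixel': [370.3, 201.0], 'p': 0.54}
lever_grip {'pixel': [161.2, 208.0], 'p': 0.49}
A [0.6113 0.3163] [-106.0, 162.0, 74.0, -17.0] [0.057, 0.059, 0.056, 0.059]
B [0.5746 0.1645] [-141.0, 126.0, 38.0, -52.0] [0.06, 0.06, 0.058, 0.06]
C [0.4715 0.3923] [-165.0, 105.0, 15.0, -76.0] [0.056, 0.061, 0.057, 0.061]
D [0.4305 0.2556] [-90.0, -179.0, 90.0, 1.0] [0.06, 0.061, 0.06, 0.061]
E [0.4174 0.1149] [-126.0, 144.0, 57.0, -36.0] [0.06, 0.054, 0.06, 0.057]
purple [0.5141 0.0246] [-104.0, 163.0, 77.0, -15.0] [0.06, 0.06, 0.058, 0.06]
pot [0.5325 0.2946] [0.0] [0.0]
tube [0.3207 0.3457] [124.0, -56.0] [0.104, 0.104]
```

```bash
cat >> h.py <<'E'
def tgt(x,y,z,yaw,pr=True):
    """yaw = world angle (deg) of tool y. prints normalised shift and turn"""
    s=get_state(); M=R.from_quat(s['eef_rot']).as_matrix()
    sh=M.T@(np.array([x,y,z])-s['tool_pos'])/0.75
    cur=np.degrees(np.arctan2(M[1,1],M[0,1])); d=(cur-yaw+180)%360-180
    if pr: print('shift',sh.round(4).tolist(),'turn',round(float(np.radians(d)/2),4),'rows>=',int(max(np.ceil(np.linalg.norm(sh*.75)/.0417),np.ceil(abs(d)/7.16))),'cur',s['tool_pos'].round(4).tolist(),round(float(cur),2),'t',round(float(s['clock']),1))
    return sh,np.radians(d)/2
def st():
    s=get_state(); M=R.from_quat(s['eef_rot']).as_matrix()
    print('t',round(float(s['clock']),2),s['tool_pos'].round(4),'yaw',round(float(np.degrees(np.arctan2(M[1,1],M[0,1]))),2),'F',s['contact_force'].round(1),'M',s['moment'].round(2),'open mm',round(float(s['opening']*88.1),1),'q',s['q'].round(2))
E
python3 -c "
from h import *
tgt(.717,-.008,.26,-2)"
```

```text
shift [-0.9342, -0.6298, 0.0009] turn 0.69 rows>= 21 cur [0.1399, 0.6092, 0.2608] 77.06 t 1.0
```

Emit:
{"op": "jog_arm", "data": {"rows": [[[-0.934,-0.63,0.001],0.69],[[-0.934,-0.63,0.001],0.69],[[-0.934,-0.63,0.001],0.69],[[-0.934,-0.63,0.001],0.69],[[-0.934,-0.63,0.001],0.69],[[-0.934,-0.63,0.001],0.69],[[-0.934,-0.63,0.001],0.69],[[-0.934,-0.63,0.001],0.69],[[-0.934,-0.63,0.001],0.69],[[-0.934,-0.63,0.001],0.69],[[-0.934,-0.63,0.001],0.69],[[-0.934,-0.63,0.001],0.69],[[-0.934,-0.63,0.001],0.69],[[-0.934,-0.63,0.001],0.69],[[-0.934,-0.63,0.001],0.69],[[-0.934,-0.63,0.001],0.69],[[-0.934,-0.63,0.001],0.69],[[-0.934,-0.63,0.001],0.69],[[-0.934,-0.63,0.001],0.69],[[-0.934,-0.63,0.001],0.69]], "gripper": 60}}

```text
clock: 2.67
tool_pos: [0.71, -0.0013, 0.2601]
eef_rot: [0.719, 0.695, 0.0, -0.0]
contact_force: [0.5, 0.1, -0.6]
opening: 0.679
```

```bash
python3 -c "
from h import *
st(); snap('wrist','b_w'); 
for d in mark_of('lever_grip','wrist')[:3]: print(d, [topl('wrist',d['pixel'][::-1],z).round(4) for z in (.13,.14)])
tgt(.717,-.008,.142,-2)"
```

```text
t 2.67 [ 0.71   -0.0013  0.2601] yaw -2.0 F [ 0.5  0.1 -0.6] M [-0.1  -0.04 -0.06] open mm 59.8 q [-0.12  0.82  0.12  1.28 -0.1   1.05 -0.02]
{'pixel': [195.2, 255.0], 'p': 0.85} [array([ 0.7144, -0.0185,  0.13  ]), array([ 0.7145, -0.0151,  0.14  ])]
shift [0.0027, 0.006, 0.1565] turn -0.0049 rows>= 3 cur [0.712, -0.009, 0.2594] -2.56 t 2.8
```

View pics/b_w.png

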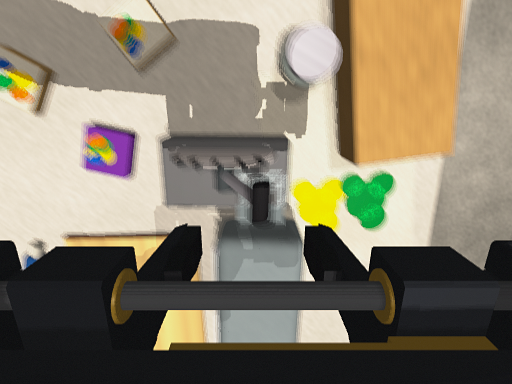

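Emit:
{"op": "jog_arm", "data": {"rows": [[[0.002,0.003,0.05],0],[[0.002,0.003,0.1],0],[[0.002,0.003,0.13],0],[[0.002,0.003,0.15],0],[[0.002,0.003,0.156],0],[[0.002,0.003,0.156],0],[[0.002,0.003,0.156],0]]}}

```text
clock: 3.35
tool_pos: [0.7118, 0.002, 0.1439]
eef_rot: [0.719, 0.695, 0.001, 0.0]
contact_force: [0.9, 0.7, -0.4]
opening: 0.681
```

```bash
python3 -c "
from h import *
st(); snap('wrist','b_w2'); snap('side','b_s2'); tgt(.602,-.008,.142,-2)"
```

```text
t 3.35 [0.7118 0.002  0.1439] yaw -1.99 F [ 0.9  0.7 -0.4] M [-0.1   0.04 -0.05] open mm 60.0 q [-0.11  0.94  0.1   1.37 -0.11  0.83 -0.02]
shift [-0.0183, -0.1466, 0.0033] turn 0.0 rows>= 3 cur [0.7123, 0.0019, 0.1448] -2.0 t 3.5
```

View pics/b_w2.png

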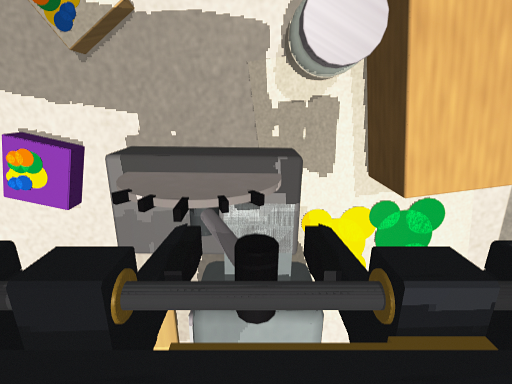

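Emit:
{"op": "jog_arm", "data": {"rows": [[[-0.014,0.003,0.002],0],[[-0.014,0.003,0.002],0],[[-0.014,0.003,0.002],0],[[-0.014,0.003,0.002],0],[[-0.014,0.003,0.002],0],[[-0.014,0.003,0.002],0]], "gripper": 27, "newtons": 8}}

```text
clock: 3.95
tool_pos: [0.7127, -0.009, 0.1414]
eef_rot: [0.719, 0.695, -0.0, -0.0]
contact_force: [-0.8, -1.1, 1.3]
opening: 0.319
```

```bash
python3 -c "
from h import *
st(); snap('wrist','b_w3'); tgt(.602,-.008,.142,-2)"
```

```text
t 3.95 [ 0.7127 -0.009   0.1414] yaw -2.0 F [-0.8 -1.1  1.3] M [-0.26  0.33  0.  ] open mm 28.1 q [-0.1   0.95  0.1   1.37 -0.11  0.83 -0.01]
shift [-0.0039, -0.1476, -0.0007] turn -0.0 rows>= 3 cur [0.7127, -0.009, 0.1414] -2.0 t 4.0
```

View pics/b_w3.png

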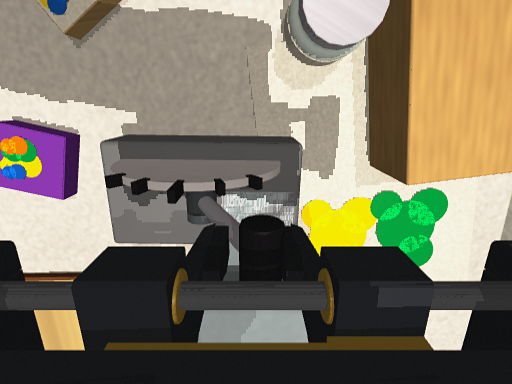

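Emit:
{"op": "jog_arm", "data": {"rows": [[[0,-0.02,0],0],[[0,-0.04,0],0],[[0,-0.06,0],0],[[0,-0.08,0],0],[[0,-0.1,0],0],[[0,-0.115,0],0],[[0,-0.125,0],0],[[0,-0.13,0],0],[[0,-0.135,0],0],[[0,-0.135,0],0],[[0,-0.135,0],0]]}}

```text
clock: 4.92
tool_pos: [0.6149, -0.0048, 0.1422]
eef_rot: [0.719, 0.695, 0.003, 0.002]
contact_force: [5.5, 0.4, -2.6]
opening: 0.315
```

```bash
python3 -c "
from h import *
st(); snap('wrist','b_w4');"
```

```text
t 4.92 [ 0.6149 -0.0048  0.1422] yaw -1.99 F [ 5.5  0.4 -2.6] M [-0.06 -1.33  0.02] open mm 27.7 q [-0.11  0.83  0.08  1.71 -0.11  0.6  -0.  ]
```

View pics/b_w4.png

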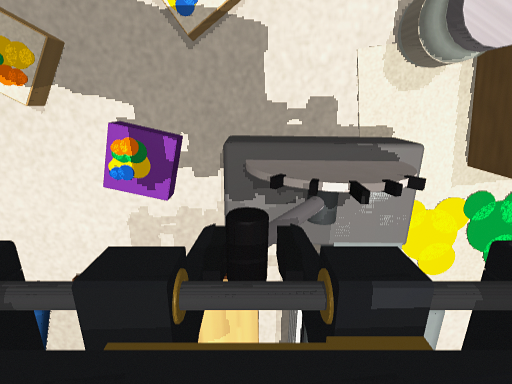

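Emit:
{"op": "jog_arm", "data": {"rows": [[[0,-0.004,0],0],[[0,-0.008,0],0],[[0,-0.008,0],0],[[0,-0.008,0],0]]}}

```text
clock: 5.3
tool_pos: [0.6093, -0.0047, 0.1426]
eef_rot: [0.719, 0.695, 0.003, 0.002]
contact_force: [5.8, -0.0, 0.4]
opening: 0.305
```

```bash
python3 -c "
from h import *
st();"
```

```text
t 5.3 [ 0.6093 -0.0047  0.1426] yaw -1.99 F [ 5.8 -0.   0.4] M [-0.08 -1.07  0.02] open mm 26.9 q [-0.11  0.82  0.08  1.73 -0.11  0.59 -0.  ]
```

Emit:
{"op": "jog_arm", "data": {"rows": [[[0,-0.004,0],0],[[0,-0.008,0],0],[[0,-0.008,0],0],[[0,-0.008,0],0],[[0,-0.008,0],0]]}}

```text
clock: 5.72
tool_pos: [0.6073, -0.0047, 0.1439]
eef_rot: [0.719, 0.695, 0.006, 0.006]
contact_force: [10.2, 0.0, 0.8]
opening: 0.307
```

```bash
python3 -c "
from h import *
st(); snap('wrist','b_w5')"
```

```text
t 5.72 [ 0.6073 -0.0047  0.1439] yaw -2.0 F [10.2  0.   0.8] M [-0.19 -2.25 -0.06] open mm 27.0 q [-0.11  0.82  0.08  1.74 -0.11  0.57 -0.  ]
```

View pics/b_w5.png

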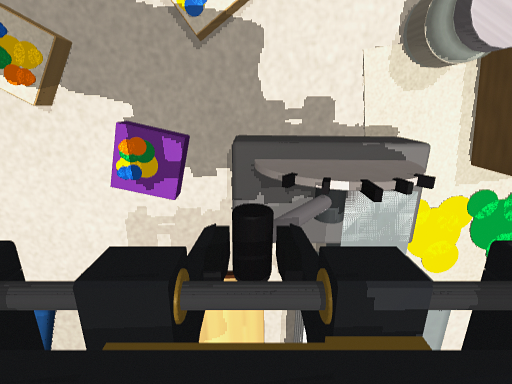

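Emit:
{"op": "jog_arm", "data": {"rows": [[[0,0.008,0],0],[[0,0.01,0],0],[[0,0.01,0],0],[[0,0.01,0],0],[[0,0.01,0],0],[[0,0.01,-0.03],0],[[0,0.01,-0.08],0],[[0,0.01,-0.13],0],[[0,0.01,-0.16],0],[[0,0.01,-0.16],0]], "gripper": 50}}

```text
clock: 6.6
tool_pos: [0.6098, -0.0053, 0.2666]
eef_rot: [0.719, 0.694, 0.003, 0.003]
contact_force: [0.5, -0.1, -0.5]
opening: 0.568
```

```bash
python3 -c "
from h import *
st(); im=snap('top','b_t6');snap('wrist','b_w6');im=cv2.imread('pics/b_t6.png'); cv2.imwrite('pics/b_t6c.png',cv2.resize(im[100:260,60:310],None,fx=3.2,fy=3.2,interpolation=cv2.INTER_CUBIC))"
```

```text
t 6.6 [ 0.6098 -0.0053  0.2666] yaw -2.03 F [ 0.5 -0.1 -0.5] M [-0.06  0.05 -0.  ] open mm 50.0 q [-0.13  0.66  0.11  1.63 -0.09  0.85 -0.02]
```

View pics/b_t6c.png

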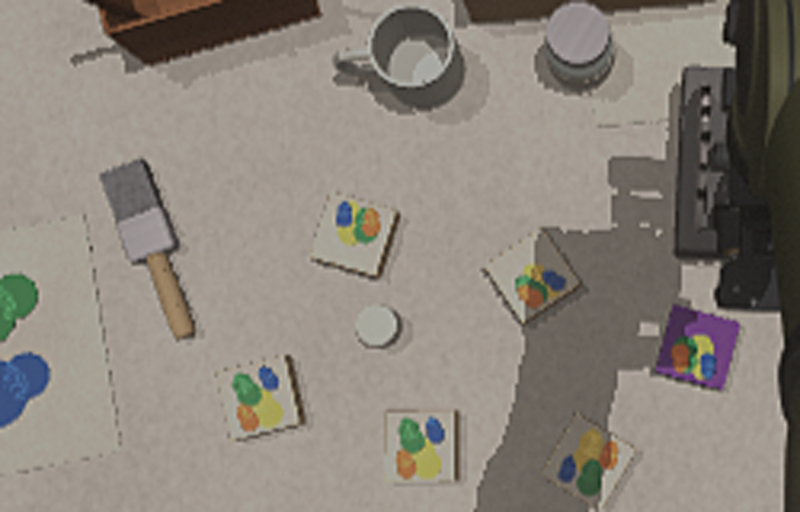

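View pics/b_w6.png

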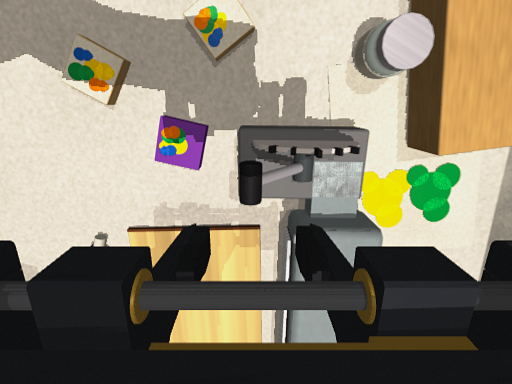

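```bash
python3 -c "
from h import *
s=get_state()
print(topl('wrist',(250,183),.1316,s)[:2])
tgt(.417,.115,.18,-36)"
```

```text
[ 0.60485376 -0.00147229]
shift [0.1511, -0.2589, 0.1091] turn 0.2967 rows>= 6 cur [0.6071, -0.005, 0.2619] -2.0 t 6.7
```

Emit:
{"op": "jog_arm", "data": {"rows": [[[0.151,-0.259,0.109],0.297],[[0.151,-0.259,0.109],0.297],[[0.151,-0.259,0.109],0.297],[[0.151,-0.259,0.109],0.297],[[0.151,-0.259,0.109],0.297],[[0.151,-0.259,0.109],0.297],[[0.151,-0.259,0.109],0.297],[[0.151,-0.259,0.109],0.297],[[0.151,-0.259,0.109],0.297],[[0.151,-0.259,0.109],0.297]], "gripper": 80}}

```text
clock: 7.53
tool_pos: [0.4183, 0.1141, 0.1796]
eef_rot: [0.891, 0.453, 0.0, 0.0]
contact_force: [-0.8, 0.1, -1.1]
opening: 0.909
```

```bash
python3 -c "
from h import *
st(); snap('wrist','c_w1')"
```

```text
t 7.53 [0.4183 0.1141 0.1796] yaw -36.12 F [-0.8  0.1 -1.1] M [-0.12  0.15  0.06] open mm 80.0 q [-0.5   0.62  0.21  2.22 -0.37  0.34 -0.62]
```

View pics/c_w1.png

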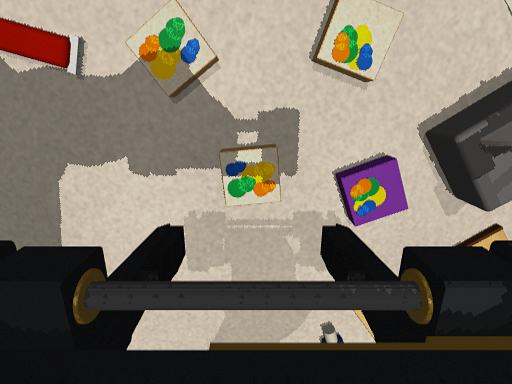

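```bash
cat >> h.py <<'E'
def quad(px,z=.022,cam='wrist'):
    s=get_state(); P=np.array([topl(cam,p,z,s)[:2] for p in px]); e=np.diff(np.vstack([P,P[:1]]),axis=0)
    a=np.degrees(np.arctan2(e[:,1],e[:,0])); c=P.mean(0)
    th=np.degrees(np.angle(np.mean(np.exp(4j*np.radians(a)))))/4
    print('c',c.round(4),'edge yaw mod90',round(float(th),1),'len',np.linalg.norm(e,axis=1).round(4)); return c,th
def grip(c,yaw,off,z):
    """tool y at yaw; grip offset off along tool x (world yaw+90)"""
    u=np.array([np.cos(np.radians(yaw+90)),np.sin(np.radians(yaw+90))]); p=np.array(c)+off*u
    print('u',u.round(3)); return tgt(p[0],p[1],z,yaw)
E
python3 -c "
from h import *
c,th=quad([(219,150),(277,145),(282,203),(222,206)])
grip(c,th,.021,.06); grip(c,th,.021,.027)"
```

```text
c [0.4181 0.1172] edge yaw mod90 -32.3 len [0.059  0.0627 0.0648 0.0607]
u [0.534 0.846]
shift [0.031, -0.005, 0.1596] turn -0.0339 rows>= 3 cur [0.4185, 0.114, 0.1797] -36.14 t 7.6
u [0.534 0.846]
shift [0.031, -0.005, 0.2036] turn -0.0339 rows>= 4 cur [0.4185, 0.114, 0.1797] -36.14 t 7.6
```

Emit:
{"op": "jog_arm", "data": {"rows": [[[0.031,-0.005,0.05],-0.026],[[0.031,-0.005,0.1],-0.026],[[0.031,-0.005,0.15],-0.026],[[0.031,-0.005,0.18],-0.026],[[0.031,-0.005,0.195],-0.026],[[0.031,-0.005,0.203],-0.026],[[0.031,-0.005,0.203],-0.026],[[0.031,-0.005,0.203],-0.026]]}}

```text
clock: 8.25
tool_pos: [0.4359, 0.1373, 0.0318]
eef_rot: [0.879, 0.476, -0.006, -0.001]
contact_force: [0.7, -0.4, 0.5]
opening: 0.906
```

Emit:
{"op": "jog_arm", "data": {"rows": [[[0,0,0],0],[[0,0,0],0],[[0,0,0],0],[[0,0,0],0],[[0,0,0],0]], "gripper": 50, "newtons": 3}}

```text
clock: 8.67
tool_pos: [0.435, 0.1381, 0.0331]
eef_rot: [0.879, 0.476, -0.006, -0.001]
contact_force: [0.8, -0.8, 2.5]
opening: 0.679
```

```bash
python3 -c "
from h import *
st(); snap('wrist','c_w2')"
```

```text
t 8.67 [0.435  0.1381 0.0331] yaw -33.09 F [ 0.8 -0.8  2.5] M [-0.07  0.1  -0.04] open mm 59.8 q [-0.43  0.94  0.04  2.19 -1.    0.04  0.01]
```

View pics/c_w2.png

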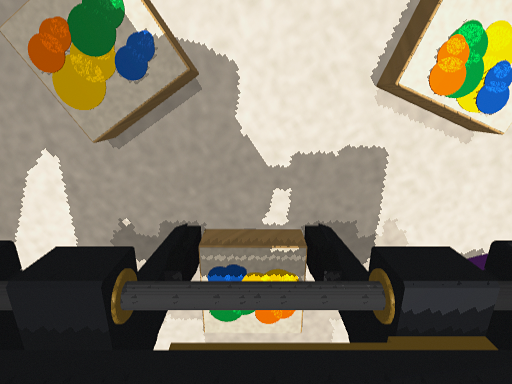

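Emit:
{"op": "jog_arm", "data": {"rows": [[[0,0,-0.01],0],[[0,0,-0.02],0],[[0,0,-0.03],0],[[0,0,-0.045],0],[[0,0,-0.06],0],[[0,0,-0.075],0],[[0,0,-0.08],0],[[0,0,-0.08],0],[[0,0,-0.08],0]]}}

```text
clock: 9.47
tool_pos: [0.4355, 0.1385, 0.0926]
eef_rot: [0.879, 0.477, -0.006, -0.001]
contact_force: [0.4, -0.5, -0.4]
opening: 0.678
```

```bash
python3 -c "
from h import *
st(); snap('wrist','c_w3')
im=snap('side','c_s3')"
```

```text
t 9.47 [0.4355 0.1385 0.0926] yaw -33.04 F [ 0.4 -0.5 -0.4] M [-0.06  0.1  -0.06] open mm 59.8 q [-0.57  0.83  0.27  2.19 -0.94  0.25 -0.04]
```

View pics/c_w3.png

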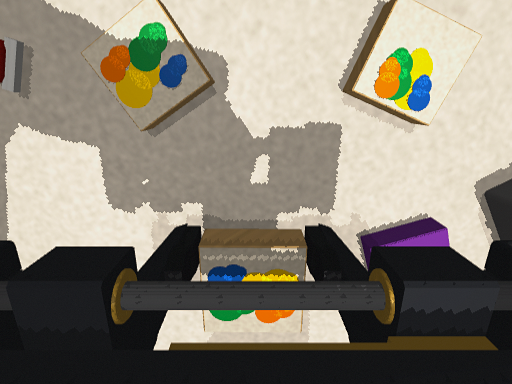

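View pics/c_s3.png

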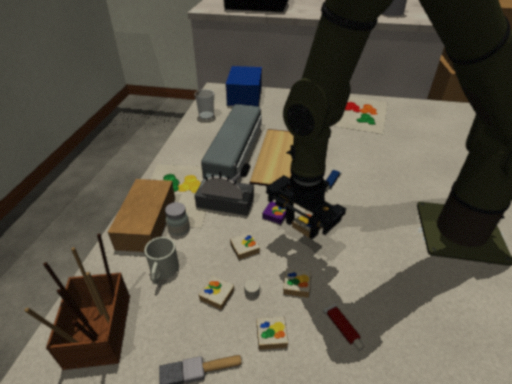

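```bash
python3 -c "
from h import *
tgt(.52,-.2,.1,-92)"
```

```text
shift [-0.3165, 0.3407, -0.0101] turn 0.5143 rows>= 9 cur [0.4352, 0.1383, 0.0922] -33.06 t 9.6
```

Emit:
{"op": "jog_arm", "data": {"rows": [[[-0.05,0.06,-0.04],0.05],[[-0.1,0.11,-0.04],0.1],[[-0.15,0.16,-0.04],0.16],[[-0.19,0.21,-0.03],0.22],[[-0.23,0.25,-0.02],0.28],[[-0.27,0.29,-0.01],0.34],[[-0.3,0.32,-0.01],0.4],[[-0.317,0.341,-0.01],0.46],[[-0.317,0.341,-0.01],0.514],[[-0.317,0.341,-0.01],0.514],[[-0.317,0.341,-0.01],0.514],[[-0.317,0.341,-0.01],0.514]], "newtons": 6}}

```text
clock: 10.57
tool_pos: [0.5196, -0.199, 0.0995]
eef_rot: [1.0, -0.016, -0.007, 0.001]
contact_force: [-0.2, 0.8, -1.0]
opening: 0.681
```

```bash
python3 -c "
from h import *
st(); snap('wrist','c_w4');snap('side','c_s4')
tgt(.52,-.2,.043,-92)"
```

```text
t 10.57 [ 0.5196 -0.199   0.0995] yaw -91.86 F [-0.2  0.8 -1. ] M [-0.    0.09  0.01] open mm 60.0 q [-0.06  0.96  0.62  1.91 -0.95  0.62 -0.42]
shift [0.0012, 0.0021, 0.0759] turn 0.0016 rows>= 2 cur [0.5199, -0.1983, 0.1] -91.81 t 10.7
```

View pics/c_w4.png

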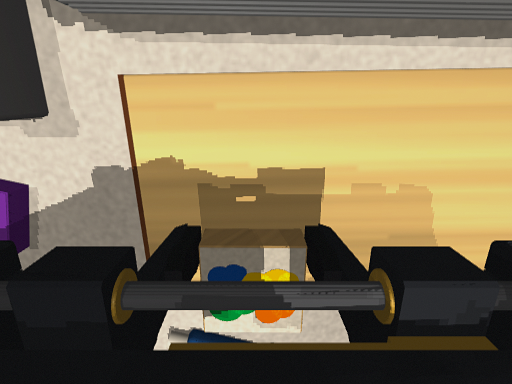

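View pics/c_s4.png

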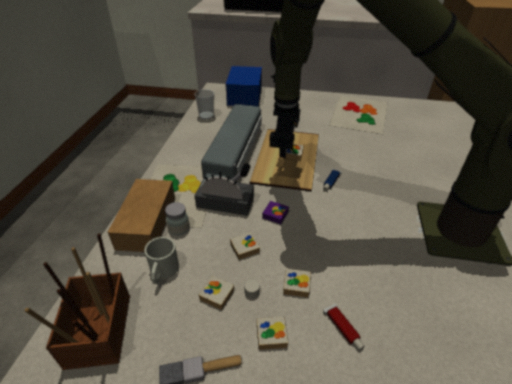

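Emit:
{"op": "jog_arm", "data": {"rows": [[[0,0,0.03],0],[[0,0,0.055],0],[[0,0,0.07],0],[[0,0,0.076],0],[[0,0,0.077],0],[[0,0,0.077],0]]}}

```text
clock: 11.17
tool_pos: [0.5196, -0.2001, 0.043]
eef_rot: [1.0, -0.017, -0.006, 0.002]
contact_force: [0.6, -0.4, -0.0]
opening: 0.682
```

Emit:
{"op": "jog_arm", "data": {"rows": [[[0,0,0],0],[[0,0,0],0],[[0,0,0],0],[[-0.01,0,0.002],0],[[-0.02,0,0.004],0],[[-0.028,0,0.007],0],[[-0.028,0,0.009],0],[[-0.028,0,0.009],0]], "gripper": 75}}

```text
clock: 11.83
tool_pos: [0.4985, -0.2001, 0.0364]
eef_rot: [1.0, -0.017, -0.006, 0.002]
contact_force: [0.5, -0.5, 0.4]
opening: 0.851
```

```bash
python3 -c "
from h import *
st(); snap('wrist','c_w5')"
```

```text
t 11.83 [ 0.4985 -0.2001  0.0364] yaw -91.99 F [ 0.5 -0.5  0.4] M [ 0.05  0.13 -0.01] open mm 75.0 q [ 0.07  1.    0.38  1.97 -0.97  0.38 -0.38]
```

View pics/c_w5.png

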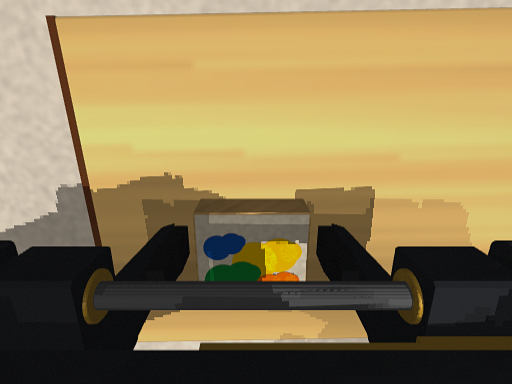

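```bash
python3 -c "
from h import *
for p in [(195,212),(309,212)]: print(topl('wrist',p,.030))
for p in [(60,16),(500,9)]: print('board edge',topl('wrist',p,.008))
# blower front top edge from wrist pic c_w4 is stale; from top picture:
"
```

```text
[ 0.52393763 -0.17246753  0.03      ]
[ 0.5218997  -0.22941989  0.03      ]
board edge [ 0.61711506 -0.11322031  0.008     ]
board edge [ 0.61337005 -0.32172652  0.008     ]
```

Emit:
{"op": "jog_arm", "data": {"rows": [[[-0.007,0,0.002],0],[[-0.007,0,0.002],0],[[-0.007,0,0.002],0],[[-0.007,0,0.002],0],[[-0.007,0,0.002],0],[[-0.007,0,0.002],0]], "gripper": 50, "newtons": 4}}

```text
clock: 12.38
tool_pos: [0.4934, -0.1998, 0.0348]
eef_rot: [1.0, -0.017, -0.006, 0.002]
contact_force: [-0.2, 0.6, 0.6]
opening: 0.681
```

Emit:
{"op": "jog_arm", "data": {"rows": [[[0,0,-0.03],0],[[0,0,-0.07],0],[[0,0,-0.11],0],[[0,0,-0.14],0],[[0,0,-0.14],0],[[0,0,-0.14],0]]}}

```text
clock: 12.88
tool_pos: [0.4952, -0.1994, 0.1406]
eef_rot: [1.0, -0.017, -0.005, 0.002]
contact_force: [-0.1, 0.7, -1.1]
opening: 0.682
```

```bash
python3 -c "
from h import *
st(); snap('wrist','c_w6')"
```

```text
t 12.88 [ 0.4952 -0.1994  0.1406] yaw -91.92 F [-0.1  0.7 -1.1] M [-0.03  0.14  0.01] open mm 60.0 q [-0.04  0.85  0.58  1.96 -0.81  0.59 -0.51]
```

View pics/c_w6.png

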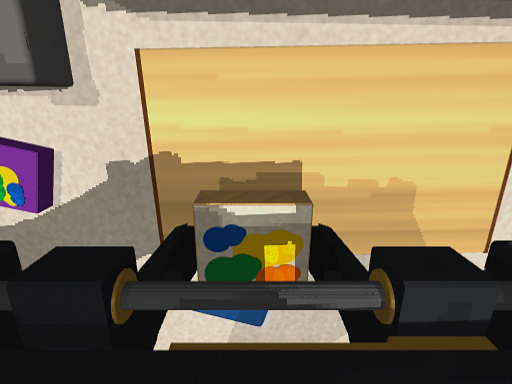

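```bash
python3 -c "
from h import *
tgt(.60,-.2,.15,-92)"
```

```text
shift [0.1404, -0.0032, -0.0156] turn 0.0007 rows>= 3 cur [0.4946, -0.1989, 0.1396] -91.92 t 12.9
```

Emit:
{"op": "jog_arm", "data": {"rows": [[[0.04,0,-0.014],0],[[0.08,0,-0.014],0],[[0.12,0,-0.014],0],[[0.14,0,-0.014],0],[[0.14,0,-0.014],0],[[0.14,0,-0.014],0]]}}

```text
clock: 13.43
tool_pos: [0.5987, -0.2025, 0.147]
eef_rot: [1.0, -0.017, -0.008, 0.002]
contact_force: [-0.7, -0.3, -0.7]
opening: 0.681
```

```bash
python3 -c "
from h import *
st(); snap('wrist','c_w7');snap('top','c_t7')"
```

```text
t 13.43 [ 0.5987 -0.2025  0.147 ] yaw -91.92 F [-0.7 -0.3 -0.7] M [-0.05  0.21 -0.04] open mm 60.0 q [-0.09  0.95  0.67  1.65 -0.74  0.83 -0.7 ]
```

View pics/c_w7.png

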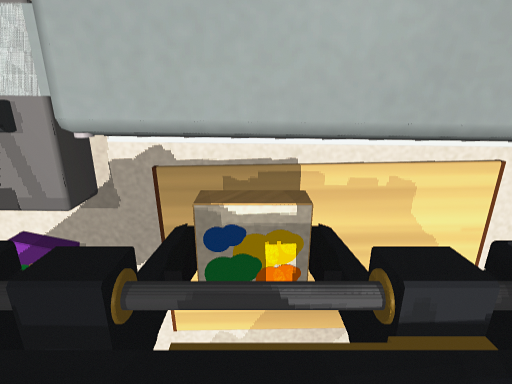

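View pics/c_t7.png

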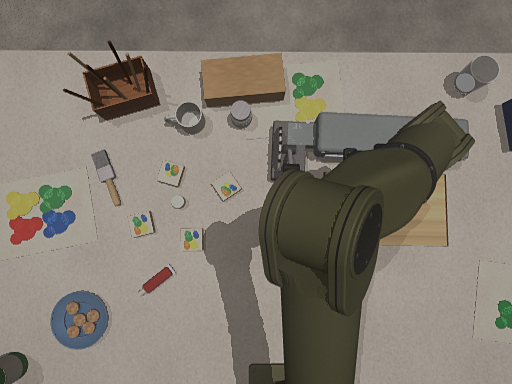

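```bash
python3 -c "
from h import *
for p in [(110,134),(255,137),(480,138)]: print(topl('wrist',p,.085))
for p in [(200,192),(310,192)]: print('panel far top',topl('wrist',p,.142),topl('wrist',p,.125))
"
```

```text
[ 0.65651327 -0.11212998  0.085     ]
[ 0.65116471 -0.20717952  0.085     ]
[ 0.64517726 -0.35635593  0.085     ]
panel far top [ 0.63307264 -0.17912207  0.142     ] [ 0.62747117 -0.17561253  0.125     ]
panel far top [ 0.63111102 -0.23251853  0.142     ] [ 0.62524815 -0.23612475  0.125     ]
```

Emit:
{"op": "jog_arm", "data": {"rows": [[[0.02,0,0],0.004],[[0.04,0,0],0.006],[[0.05,0,0],0.006],[[0.05,0,0.01],0.006],[[0.05,0,0.02],0.006],[[0.05,0,0.03],0.006],[[0.05,0,0.035],0.006],[[0.05,0,0.04],0.006],[[0.05,0,0.045],0.006],[[0.05,0,0.05],0.006],[[0.05,0,0.055],0.006],[[0.05,0,0.055],0.006]], "newtons": 3}}

```text
clock: 14.53
tool_pos: [0.6361, -0.2045, 0.1066]
eef_rot: [1.0, -0.023, -0.007, 0.002]
contact_force: [-1.2, -0.2, -0.5]
opening: 0.682
```

```bash
python3 -c "
from h import *
st(); snap('wrist','c_w8')"
```

```text
t 14.53 [ 0.6361 -0.2045  0.1066] yaw -92.66 F [-1.2 -0.2 -0.5] M [-0.01  0.27  0.04] open mm 60.1 q [-0.07  1.04  0.65  1.55 -0.77  0.83 -0.74]
```

View pics/c_w8.png

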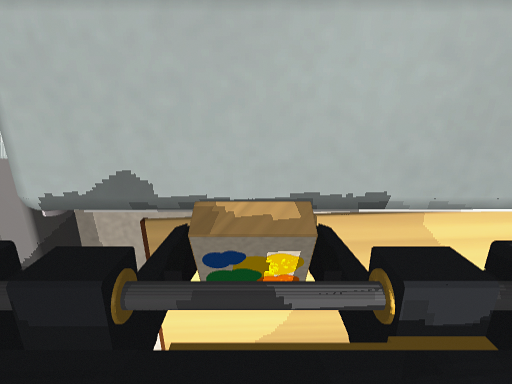

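Emit:
{"op": "jog_arm", "data": {"rows": [[[0,0,0.006],0],[[0,0,0.012],0],[[0,0,0.018],0],[[0,0,0.024],0],[[0,0,0.03],0],[[0,0,0.03],0]]}}

```text
clock: 15.08
tool_pos: [0.6357, -0.204, 0.0834]
eef_rot: [1.0, -0.023, -0.007, 0.002]
contact_force: [0.6, -0.0, -0.2]
opening: 0.681
```

```bash
python3 -c "
from h import *
st(); snap('wrist','c_w9')"
```

```text
t 15.08 [ 0.6357 -0.204   0.0834] yaw -92.65 F [ 0.6 -0.  -0.2] M [-0.03  0.2  -0.02] open mm 60.0 q [-0.06  1.07  0.63  1.55 -0.79  0.8  -0.72]
```

View pics/c_w9.png

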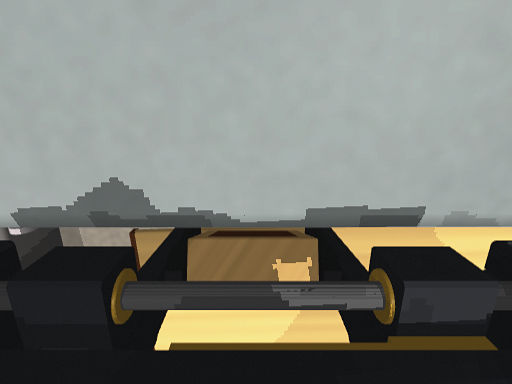

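Emit:
{"op": "jog_arm", "data": {"rows": [[[0,0,0.006],0],[[0.002,0,0.01],0],[[0.004,0,0.01],0],[[0.006,0,0.01],0],[[0.006,0,0.01],0]]}}

```text
clock: 15.55
tool_pos: [0.6405, -0.2045, 0.0768]
eef_rot: [1.0, -0.023, -0.007, 0.002]
contact_force: [-1.1, -0.2, -1.8]
opening: 0.683
```

```bash
python3 -c "
from h import *
st(); snap('wrist','c_w10')"
```

```text
t 15.55 [ 0.6405 -0.2045  0.0768] yaw -92.63 F [-1.1 -0.2 -1.8] M [0.04 0.44 0.  ] open mm 60.2 q [-0.06  1.09  0.62  1.54 -0.8   0.8  -0.73]
```

View pics/c_w10.png

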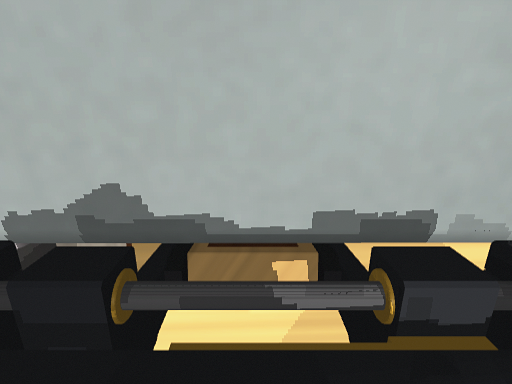

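Emit:
{"op": "jog_arm", "data": {"rows": [[[-0.004,0,-0.02],0],[[-0.008,0,-0.05],0],[[-0.012,0,-0.09],0],[[-0.03,0,-0.11],0],[[-0.06,0,-0.11],0],[[-0.08,0,-0.11],0],[[-0.08,0,-0.11],0]], "newtons": 10}}

```text
clock: 16.18
tool_pos: [0.5793, -0.2023, 0.1628]
eef_rot: [1.0, -0.025, -0.006, 0.002]
contact_force: [-0.5, 0.2, -0.1]
opening: 0.685
```

```bash
python3 -c "
from h import *
st(); snap('wrist','c_w11'); tgt(.515,-.397,.12,-1);tgt(.515,-.397,.06,-1)"
```

```text
t 16.18 [ 0.5793 -0.2023  0.1628] yaw -92.82 F [-0.5  0.2 -0.1] M [-0.02  0.17 -0.01] open mm 60.3 q [-0.09  0.91  0.68  1.7  -0.74  0.81 -0.69]
shift [-0.0753, 0.2636, 0.0585] turn -0.8007 rows>= 13 cur [0.5814, -0.2021, 0.1624] -92.75 t 16.2
shift [-0.0745, 0.2632, 0.1385] turn -0.8007 rows>= 13 cur [0.5814, -0.2021, 0.1624] -92.75 t 16.2
```

View pics/c_w11.png

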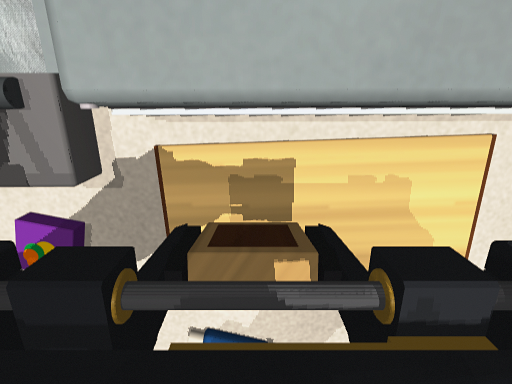

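```bash
python3 -c "
from h import *
s=get_state();p=s['tool_pos'];u=np.array([0.999,-.046,0])
for t in (90,80,70,60):
  a=np.radians(t); d=np.array([np.cos(a),np.sin(a)]);n=np.array([np.sin(a),-np.cos(a)])
  for k,q in {'topback':30*d+11*n,'topfront':30*d-11*n,'botback':-30*d+11*n}.items():
    P=p+np.array([0,0,-.016])+u*q[0]/1000+np.array([0,0,q[1]/1000]); print(t,k,proj('wrist',P,s).round(0))
"
```

```text
90 topback [252. 257.]
90 topfront [252. 298.]
90 botback [252. 207.]
80 topback [252. 244.]
80 topfront [252. 290.]
80 botback [252. 214.]
70 topback [252. 231.]
70 topfront [252. 281.]
70 botback [252. 221.]
60 topback [252. 220.]
60 topfront [252. 269.]
60 botback [252. 229.]
```

Emit:
{"op": "jog_arm", "data": {"rows": [[[-0.02,0.04,0.0],-0.062],[[-0.03,0.08,0.01],-0.124],[[-0.04,0.12,0.02],-0.186],[[-0.05,0.16,0.03],-0.248],[[-0.06,0.2,0.04],-0.31],[[-0.07,0.24,0.05],-0.372],[[-0.075,0.263,0.058],-0.434],[[-0.075,0.263,0.058],-0.496],[[-0.075,0.263,0.058],-0.558],[[-0.075,0.263,0.058],-0.62],[[-0.075,0.263,0.058],-0.68],[[-0.075,0.263,0.058],-0.74],[[-0.075,0.263,0.058],-0.8],[[-0.075,0.263,0.058],-0.8],[[-0.075,0.263,0.08],-0.8],[[-0.075,0.263,0.11],-0.8],[[-0.075,0.263,0.13],-0.8],[[-0.075,0.263,0.138],-0.8],[[-0.075,0.263,0.138],-0.8]]}}

```text
clock: 17.82
tool_pos: [0.5146, -0.3959, 0.0569]
eef_rot: [0.714, 0.701, -0.006, -0.004]
contact_force: [0.1, -0.9, -0.4]
opening: 0.678
```

```bash
python3 -c "
from h import *
st(); snap('wrist','c_w12'); snap('side','c_s12')"
```

```text
t 17.82 [ 0.5146 -0.3959  0.0569] yaw -1.05 F [ 0.1 -0.9 -0.4] M [-0.1   0.09 -0.04] open mm 59.8 q [ 0.5   1.    0.16  1.61 -0.24  0.56  0.77]
```

View pics/c_w12.png

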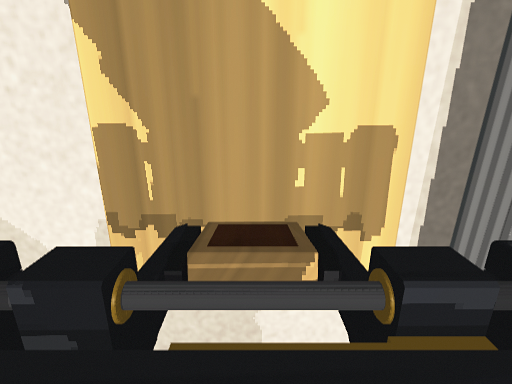

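View pics/c_s12.png

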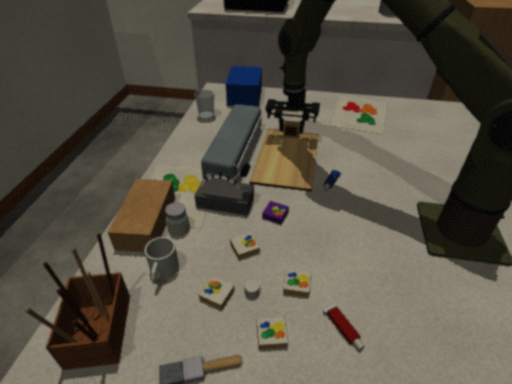

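Emit:
{"op": "jog_arm", "data": {"rows": [[[0,0,0.002],0],[[0,0,0.004],0],[[0,0,0.006],0],[[0,0,0.008],0],[[0,0,0.008],0]], "newtons": 3}}

```text
clock: 18.33
tool_pos: [0.5153, -0.3971, 0.0532]
eef_rot: [0.713, 0.701, -0.006, -0.002]
contact_force: [-0.2, 0.2, 3.2]
opening: 0.678
```

```bash
python3 -c "
from h import *
st(); snap('wrist','c_w13')"
```

```text
t 18.33 [ 0.5153 -0.3971  0.0532] yaw -0.99 F [-0.2  0.2  3.2] M [-0.12  0.15  0.02] open mm 59.7 q [ 0.5   1.01  0.16  1.61 -0.24  0.55  0.77]
```

View pics/c_w13.png

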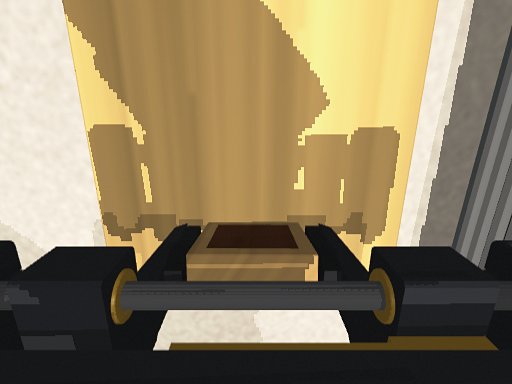

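Emit:
{"op": "jog_arm", "data": {"rows": [[[0,0,0.003],0],[[0,0,0.005],0],[[0,0,0.006],0],[[0,0,0.006],0]]}}

```text
clock: 18.72
tool_pos: [0.5154, -0.3969, 0.0483]
eef_rot: [0.713, 0.701, -0.006, -0.002]
contact_force: [-0.4, -1.1, 4.3]
opening: 0.683
```

```bash
python3 -c "
from h import *
st(); snap('wrist','c_w14')"
```

```text
t 18.72 [ 0.5154 -0.3969  0.0483] yaw -0.98 F [-0.4 -1.1  4.3] M [-0.26 -0.   -0.03] open mm 60.2 q [ 0.5   1.01  0.16  1.61 -0.24  0.54  0.77]
```

View pics/c_w14.png

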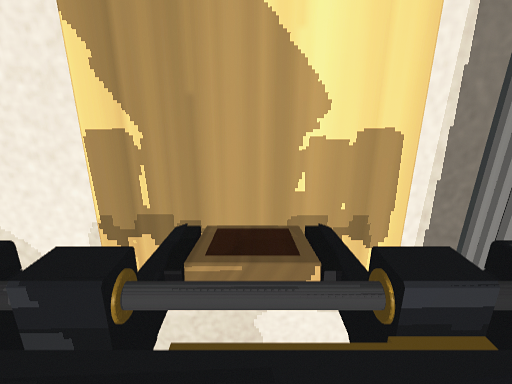

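Emit:
{"op": "jog_arm", "data": {"rows": [[[0,0,0],0],[[0,0,0],0],[[0,0,0],0],[[0,0,0],0]], "gripper": 68}}

```text
clock: 19.1
tool_pos: [0.5148, -0.3959, 0.0476]
eef_rot: [0.713, 0.701, -0.006, -0.004]
contact_force: [-0.1, -0.1, 0.1]
opening: 0.768
```

```bash
python3 -c "
from h import *
st(); snap('wrist','c_w15')"
```

```text
t 19.1 [ 0.5148 -0.3959  0.0476] yaw -0.96 F [-0.1 -0.1  0.1] M [-0.09  0.07  0.02] open mm 67.7 q [ 0.5   1.01  0.16  1.61 -0.24  0.54  0.77]
```

View pics/c_w15.png

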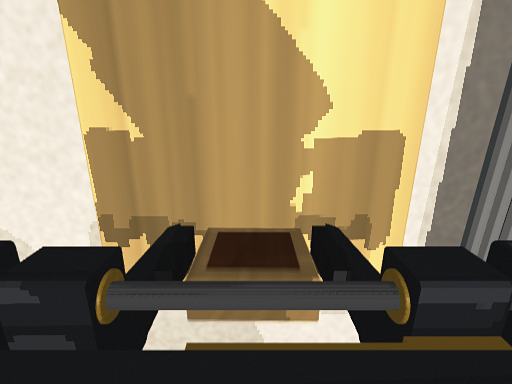

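Emit:
{"op": "jog_arm", "data": {"rows": [[[0,0,-0.01],0],[[0,0,-0.03],0],[[0,0,-0.06],0],[[0,0,-0.1],0],[[0,0,-0.15],0],[[0,0,-0.2],0],[[0,0,-0.2],0]], "gripper": 75}}

```text
clock: 19.73
tool_pos: [0.5204, -0.3993, 0.2075]
eef_rot: [0.713, 0.701, -0.005, 0.005]
contact_force: [-0.1, -0.9, -0.1]
opening: 0.849
```

```bash
python3 -c "
from h import *
st(); snap('wrist','c_w16'); snap('side','c_s16'); tgt(.575,.165,.2,-52)"
```

```text
t 19.73 [ 0.5204 -0.3993  0.2075] yaw -1.0 F [-0.1 -0.9 -0.1] M [-0.16 -0.01 -0.01] open mm 74.8 q [ 0.46  0.8   0.22  1.54 -0.2   0.82  0.74]
shift [0.7502, 0.0633, -0.004] turn 0.4452 rows>= 14 cur [0.5179, -0.3968, 0.2013] -0.98 t 19.8
```

View pics/c_w16.png

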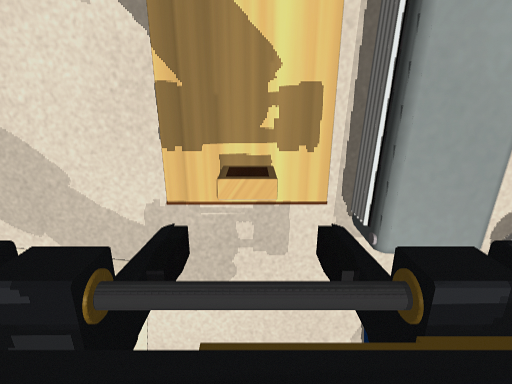

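View pics/c_s16.png

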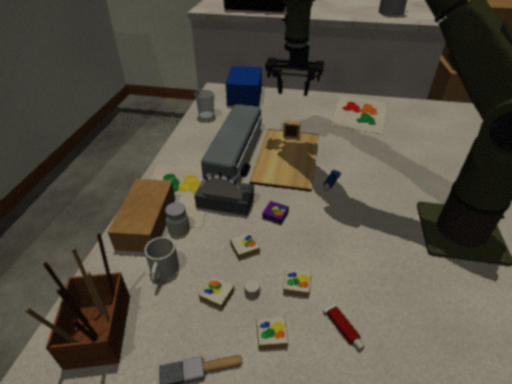

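Emit:
{"op": "jog_arm", "data": {"rows": [[[0.05,0,0],0.04],[[0.1,0.01,0],0.09],[[0.15,0.02,0],0.15],[[0.2,0.03,0],0.2],[[0.25,0.04,0],0.25],[[0.3,0.05,0],0.3],[[0.35,0.06,0],0.35],[[0.4,0.063,0],0.4],[[0.45,0.063,0],0.445],[[0.5,0.063,0],0.445],[[0.55,0.063,0],0.445],[[0.6,0.063,0],0.445],[[0.65,0.063,0],0.445],[[0.7,0.063,0],0.445],[[0.75,0.063,0.01],0.445],[[0.75,0.063,0.02],0.445],[[0.75,0.063,0.02],0.445],[[0.75,0.063,0.02],0.445]]}}

```text
clock: 21.33
tool_pos: [0.5725, 0.1648, 0.1793]
eef_rot: [0.945, 0.326, -0.008, 0.0]
contact_force: [-0.1, -1.4, 0.5]
opening: 0.853
```

```bash
python3 -c "
from h import *
st(); snap('wrist','d_w1')"
```

```text
t 21.33 [0.5725 0.1648 0.1793] yaw -51.98 F [-0.1 -1.4  0.5] M [-0.09  0.1  -0.02] open mm 75.2 q [-0.66  0.84  0.56  1.74 -0.61  0.76 -0.7 ]
```

View pics/d_w1.png

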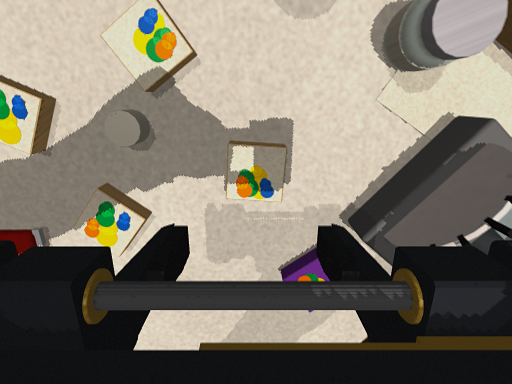

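```bash
python3 -c "
from h import *
c,th=quad([(230,145),(286,148),(283,202),(226,199)])
grip(c,th if th<-10 else th-90,.0,.026)"
```

```text
c [0.5776 0.1626] edge yaw mod90 34.7 len [0.0567 0.0584 0.0614 0.0583]
u [0.822 0.57 ]
shift [0.0067, 0.0057, 0.2051] turn 0.0278 rows>= 4 cur [0.5731, 0.1637, 0.1799] -52.1 t 21.4
```

Emit:
{"op": "jog_arm", "data": {"rows": [[[0.007,0.006,0.05],0.028],[[0.007,0.006,0.1],0.028],[[0.007,0.006,0.15],0.028],[[0.007,0.006,0.18],0.028],[[0.007,0.006,0.195],0.028],[[0.007,0.006,0.204],0.028],[[0.007,0.006,0.204],0.028],[[0.007,0.006,0.204],0.028]]}}

```text
clock: 22.05
tool_pos: [0.5796, 0.164, 0.0284]
eef_rot: [0.954, 0.299, -0.005, 0.0]
contact_force: [-0.0, 0.7, 0.3]
opening: 0.853
```

Emit:
{"op": "jog_arm", "data": {"rows": [[[0,0,0],0],[[0,0,0],0],[[0,0,0],0],[[0,0,0],0]], "gripper": 50, "newtons": 6}}

```text
clock: 22.38
tool_pos: [0.5792, 0.1652, 0.0284]
eef_rot: [0.954, 0.299, -0.005, -0.0]
contact_force: [-0.2, 0.6, 6.4]
opening: 0.68
```

Emit:
{"op": "jog_arm", "data": {"rows": [[[0,0,-0.04],0],[[0,0,-0.09],0],[[0,0,-0.14],0],[[0,0,-0.19],0],[[0,0,-0.2],0],[[0,0,-0.2],0]]}}

```text
clock: 22.88
tool_pos: [0.5823, 0.1655, 0.1803]
eef_rot: [0.954, 0.299, -0.003, 0.0]
contact_force: [-0.2, -0.2, -1.3]
opening: 0.678
```

```bash
python3 -c "
from h import *
st(); snap('wrist','d_w2');tgt(.6,-.25,.15,-92.6)"
```

```text
t 22.88 [0.5823 0.1655 0.1803] yaw -55.16 F [-0.2 -0.2 -1.3] M [-0.09  0.16 -0.  ] open mm 59.8 q [-0.66  0.85  0.58  1.72 -0.63  0.78 -0.74]
shift [-0.2952, 0.4697, 0.0387] turn 0.3268 rows>= 11 cur [0.5807, 0.1657, 0.178] -55.15 t 22.9
```

View pics/d_w2.png

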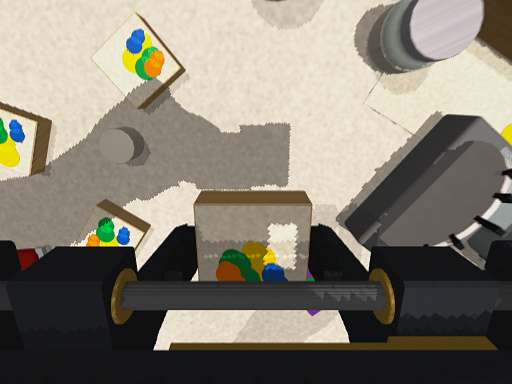

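Emit:
{"op": "jog_arm", "data": {"rows": [[[-0.01,0.01,-0.04],0.03],[[-0.03,0.04,-0.08],0.06],[[-0.06,0.09,-0.08],0.1],[[-0.09,0.14,-0.08],0.14],[[-0.12,0.19,-0.08],0.18],[[-0.15,0.24,-0.08],0.22],[[-0.18,0.29,-0.08],0.26],[[-0.21,0.34,-0.06],0.3],[[-0.25,0.39,-0.02],0.327],[[-0.28,0.44,0.02],0.327],[[-0.295,0.47,0.037],0.327],[[-0.295,0.47,0.037],0.327],[[-0.295,0.47,0.037],0.327],[[-0.295,0.47,0.037],0.327]]}}

```text
clock: 24.1
tool_pos: [0.5975, -0.2514, 0.1475]
eef_rot: [1.0, -0.025, -0.009, 0.001]
contact_force: [0.0, 0.5, -0.8]
opening: 0.675
```

```bash
python3 -c "
from h import *
st(); snap('wrist','d_w3');tgt(.635,-.25,.145,-92.6)"
```

```text
t 24.1 [ 0.5975 -0.2514  0.1475] yaw -92.84 F [ 0.   0.5 -0.8] M [ 0.04  0.11 -0.01] open mm 59.4 q [-0.01  0.97  0.67  1.59 -0.73  0.86 -0.67]
shift [0.0485, -0.0019, 0.0038] turn -0.0007 rows>= 1 cur [0.5986, -0.2497, 0.1485] -92.69 t 24.1
```

View pics/d_w3.png

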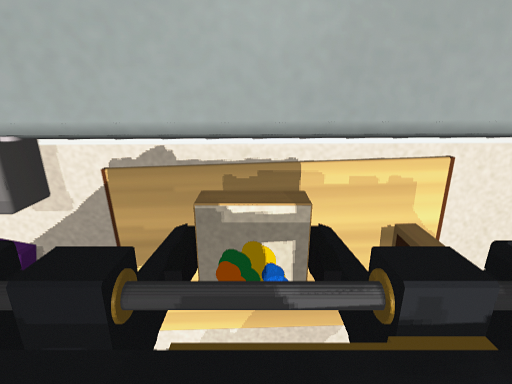

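Emit:
{"op": "jog_arm", "data": {"rows": [[[0.025,0,0.005],0],[[0.048,0,0.01],0],[[0.048,0,0.02],0],[[0.048,0,0.03],0],[[0.048,0,0.038],0],[[0.048,0,0.046],0],[[0.048,0,0.054],0],[[0.048,0,0.062],0],[[0.048,0,0.07],0],[[0.048,0,0.078],0],[[0.048,0,0.086],0],[[0.048,0,0.094],0],[[0.052,0,0.098],0],[[0.056,0,0.098],0],[[0.059,0,0.098],0],[[0.059,0,0.098],0]], "newtons": 3}}

```text
clock: 25.48
tool_pos: [0.6394, -0.2526, 0.0753]
eef_rot: [1.0, -0.024, -0.01, 0.001]
contact_force: [-8.0, 2.0, -0.0]
opening: 0.68
```

```bash
python3 -c "
from h import *
st(); snap('wrist','d_w4')"
```

```text
t 25.48 [ 0.6394 -0.2526  0.0753] yaw -92.69 F [-8.  2. -0.] M [0.05 1.65 0.03] open mm 59.9 q [ 0.01  1.11  0.63  1.48 -0.77  0.84 -0.7 ]
```

View pics/d_w4.png

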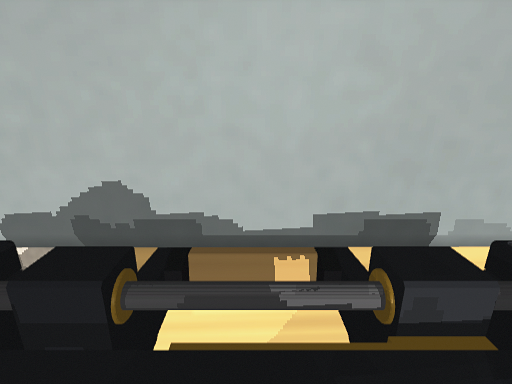

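Emit:
{"op": "jog_arm", "data": {"rows": [[[-0.015,0,0],0],[[-0.03,0,0],0],[[-0.035,0,-0.02],0],[[-0.04,0,-0.06],0],[[-0.045,0,-0.1],0],[[-0.05,0,-0.11],0],[[-0.05,0,-0.11],0]], "newtons": 10}}

```text
clock: 26.12
tool_pos: [0.6082, -0.2524, 0.1637]
eef_rot: [1.0, -0.023, -0.003, 0.004]
contact_force: [-0.8, -0.8, -0.7]
opening: 0.679
```

```bash
python3 -c "
from h import *
st(); snap('wrist','d_w5'); tgt(.515,-.337,.12,-1);tgt(.515,-.337,.06,-1)"
```

```text
t 26.12 [ 0.6082 -0.2524  0.1637] yaw -92.67 F [-0.8 -0.8 -0.7] M [-0.02  0.15  0.04] open mm 59.9 q [-0.01  0.96  0.69  1.56 -0.72  0.89 -0.69]
shift [-0.1176, 0.1197, 0.0569] turn -0.7998 rows>= 13 cur [0.6076, -0.2512, 0.1614] -92.65 t 26.2
shift [-0.1168, 0.1193, 0.1369] turn -0.7998 rows>= 13 cur [0.6076, -0.2512, 0.1614] -92.65 t 26.2
```

View pics/d_w5.png

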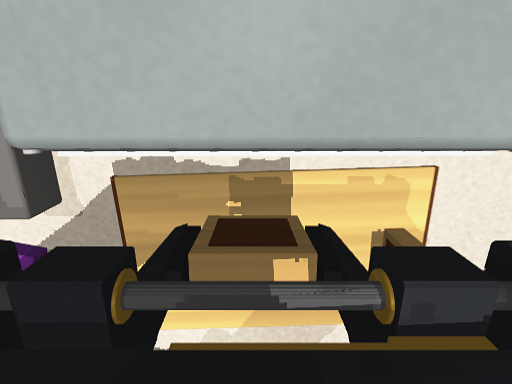

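Emit:
{"op": "jog_arm", "data": {"rows": [[[-0.03,0.03,0.0],-0.062],[[-0.06,0.06,0],-0.124],[[-0.09,0.09,0.01],-0.186],[[-0.117,0.12,0.02],-0.248],[[-0.117,0.12,0.03],-0.31],[[-0.117,0.12,0.03],-0.372],[[-0.117,0.12,0.03],-0.434],[[-0.117,0.12,0.03],-0.496],[[-0.117,0.12,0.03],-0.558],[[-0.117,0.12,0.03],-0.62],[[-0.117,0.12,0.03],-0.68],[[-0.117,0.12,0.03],-0.74],[[-0.117,0.12,0.03],-0.8],[[-0.117,0.12,0.03],-0.8],[[-0.117,0.12,0.06],-0.8],[[-0.117,0.12,0.1],-0.8],[[-0.117,0.12,0.125],-0.8],[[-0.117,0.12,0.134],-0.8],[[-0.117,0.12,0.134],-0.8]]}}

```text
clock: 27.75
tool_pos: [0.5124, -0.3361, 0.0583]
eef_rot: [0.714, 0.7, -0.006, -0.005]
contact_force: [-0.8, 0.2, -0.2]
opening: 0.68
```

```bash
python3 -c "
from h import *
st(); snap('wrist','d_w6')"
```

```text
t 27.75 [ 0.5124 -0.3361  0.0583] yaw -1.1 F [-0.8  0.2 -0.2] M [-0.01  0.05  0.01] open mm 59.9 q [ 0.42  0.97  0.15  1.73 -0.26  0.48  0.71]
```

View pics/d_w6.png

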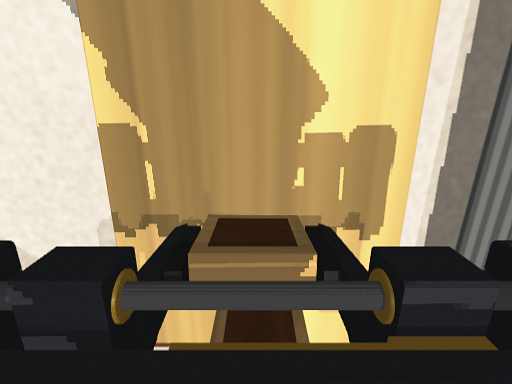

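Emit:
{"op": "jog_arm", "data": {"rows": [[[0,0,0.002],0],[[0,0,0.004],0],[[0,0,0.006],0],[[0,0,0.008],0],[[0,0,0.009],0],[[0,0,0.009],0]], "newtons": 3}}

```text
clock: 28.3
tool_pos: [0.5139, -0.3379, 0.0547]
eef_rot: [0.713, 0.701, -0.006, -0.002]
contact_force: [-0.1, -1.4, 5.0]
opening: 0.683
```

```bash
python3 -c "
from h import *
st()"
```

```text
t 28.3 [ 0.5139 -0.3379  0.0547] yaw -1.0 F [-0.1 -1.4  5. ] M [-0.24  0.16  0.01] open mm 60.2 q [ 0.42  0.97  0.15  1.72 -0.26  0.47  0.72]
```

Contact at 5 N. Release, rise.

Emit:
{"op": "jog_arm", "data": {"rows": [[[0,0,0],0],[[0,0,0],0],[[0,0,0],0],[[0,0,0],0],[[0,0,-0.01],0],[[0,0,-0.03],0],[[0,0,-0.06],0],[[0,0,-0.1],0],[[0,0,-0.15],0],[[0,0,-0.2],0],[[0,0,-0.22],0],[[0,0,-0.22],0]], "gripper": 72}}

```text
clock: 29.3
tool_pos: [0.5175, -0.338, 0.2239]
eef_rot: [0.713, 0.701, -0.005, 0.001]
contact_force: [-0.5, 0.2, 0.4]
opening: 0.815
```

```bash
python3 -c "
from h import *
st(); snap('wrist','d_w7');snap('side','d_s7');tgt(.430,.256,.2,-90);tgt(.612,.316,.2,-17)"
```

```text
t 29.3 [ 0.5175 -0.338   0.2239] yaw -0.99 F [-0.5  0.2  0.4] M [-0.11  0.03 -0.03] open mm 71.8 q [ 0.37  0.73  0.24  1.64 -0.21  0.79  0.67]
shift [0.7877, -0.127, 0.024] turn 0.777 rows>= 15 cur [0.5155, -0.3362, 0.2194] -0.97 t 29.4
shift [0.8717, 0.1143, 0.0209] turn 0.1399 rows>= 16 cur [0.5155, -0.3362, 0.2194] -0.97 t 29.4
```

View pics/d_w7.png

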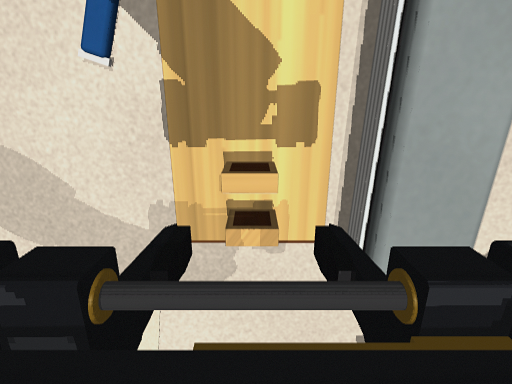

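View pics/d_s7.png

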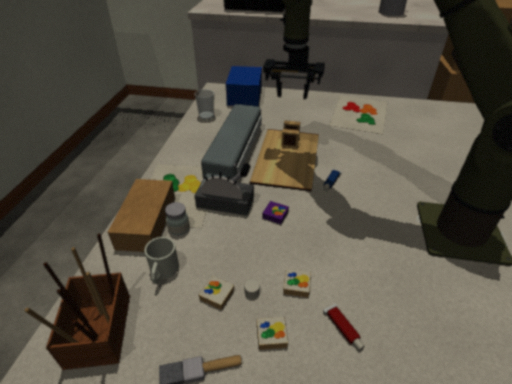

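```bash
python3 -c "
from h import *
tgt(.612,.316,.2,-106)"
```

```text
shift [0.8717, 0.1143, 0.0209] turn 0.9166 rows>= 16 cur [0.5155, -0.3362, 0.2194] -0.97 t 29.4
```

Emit:
{"op": "jog_arm", "data": {"rows": [[[0.872,0.114,0.01],0.917],[[0.872,0.114,0.01],0.917],[[0.872,0.114,0.01],0.917],[[0.872,0.114,0.01],0.917],[[0.872,0.114,0.01],0.917],[[0.872,0.114,0.01],0.917],[[0.872,0.114,0.01],0.917],[[0.872,0.114,0.01],0.917],[[0.872,0.114,0.01],0.917],[[0.872,0.114,0.01],0.917],[[0.872,0.114,0.01],0.917],[[0.872,0.114,0.01],0.917],[[0.872,0.114,0.01],0.917],[[0.872,0.114,0.01],0.917],[[0.872,0.114,0.01],0.917],[[0.872,0.114,0.02],0.917],[[0.872,0.114,0.04],0.917],[[0.872,0.114,0.05],0.917],[[0.872,0.114,0.05],0.917],[[0.872,0.114,0.05],0.917]]}}

```text
clock: 31.07
tool_pos: [0.6112, 0.3131, 0.1766]
eef_rot: [0.99, -0.141, -0.007, 0.004]
contact_force: [-0.0, 0.1, 0.3]
opening: 0.817
```

```bash
python3 -c "
from h import *
st(); snap('wrist','e_w1')"
```

```text
t 31.07 [0.6112 0.3131 0.1766] yaw -106.26 F [-0.   0.1  0.3] M [0.03 0.14 0.05] open mm 72.0 q [-0.91  1.04  0.86  1.45 -0.84  1.07 -1.73]
```

View pics/e_w1.png

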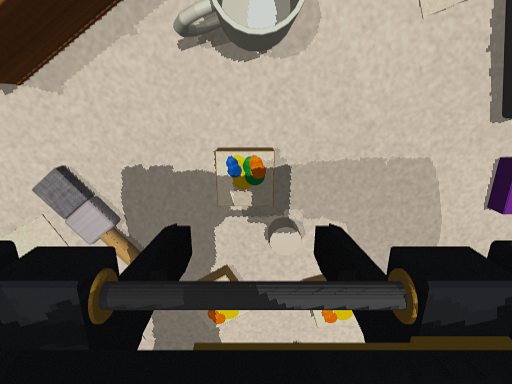

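```bash
python3 -c "
from h import *
c,th=quad([(217,152),(274,152),(274,208),(217,207)])
grip(c,th+180 if th>0 else th-90,0,.026)"
```

```text
c [0.6111 0.3191] edge yaw mod90 -16.8 len [0.0575 0.0607 0.0613 0.0595]
u [ 0.957 -0.289]
shift [-0.001, -0.0089, 0.2022] turn 0.0046 rows>= 4 cur [0.6118, 0.3132, 0.1777] -106.27 t 31.1
```

Emit:
{"op": "jog_arm", "data": {"rows": [[[-0.001,-0.009,0.05],0.004],[[-0.001,-0.009,0.1],0.004],[[-0.001,-0.009,0.15],0.004],[[-0.001,-0.009,0.18],0.004],[[-0.001,-0.009,0.195],0.004],[[-0.001,-0.009,0.202],0.004],[[-0.001,-0.009,0.202],0.004],[[-0.001,-0.009,0.202],0.004]]}}

```text
clock: 31.78
tool_pos: [0.6124, 0.3216, 0.0282]
eef_rot: [0.99, -0.144, -0.004, 0.002]
contact_force: [-0.2, -0.8, 0.3]
opening: 0.811
```

Emit:
{"op": "jog_arm", "data": {"rows": [[[0,0,0],0],[[0,0,0],0],[[0,0,0],0],[[0,0,0],0]], "gripper": 50, "newtons": 6}}

```text
clock: 32.12
tool_pos: [0.6119, 0.3221, 0.0279]
eef_rot: [0.99, -0.144, -0.005, 0.002]
contact_force: [-1.7, -0.8, 6.7]
opening: 0.682
```

Emit:
{"op": "jog_arm", "data": {"rows": [[[0,0,-0.04],0],[[0,0,-0.09],0],[[0,0,-0.14],0],[[0,0,-0.19],0],[[0,0,-0.24],0],[[0,0,-0.27],0],[[0,0,-0.27],0]]}}

```text
clock: 32.7
tool_pos: [0.6165, 0.323, 0.2354]
eef_rot: [0.99, -0.143, -0.001, 0.0]
contact_force: [-0.1, -0.3, 0.3]
opening: 0.677
```

```bash
python3 -c "
from h import *
st(); snap('wrist','e_w2');tgt(.6,-.25,.15,-92.6)"
```

```text
t 32.7 [0.6165 0.323  0.2354] yaw -106.49 F [-0.1 -0.3  0.3] M [-0.03  0.11 -0.03] open mm 59.6 q [-0.92  0.97  0.86  1.38 -0.76  1.14 -1.81]
shift [0.1985, 0.7378, 0.1107] turn -0.1212 rows>= 14 cur [0.6149, 0.323, 0.2321] -106.49 t 32.8
```

View pics/e_w2.png

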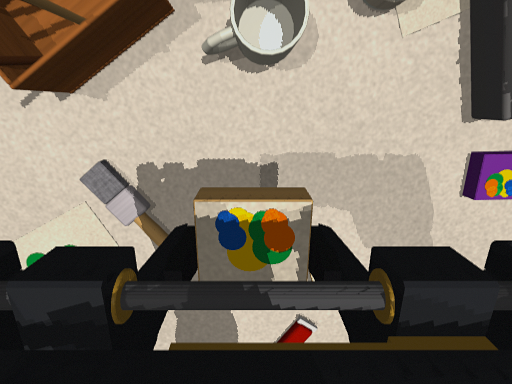

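Emit:
{"op": "jog_arm", "data": {"rows": [[[0.2,0.74,0.0],-0.121],[[0.2,0.74,0.0],-0.121],[[0.2,0.74,0.0],-0.121],[[0.2,0.74,0.0],-0.121],[[0.2,0.74,0.0],-0.121],[[0.2,0.74,0.0],-0.121],[[0.2,0.74,0.0],-0.121],[[0.2,0.74,0.0],-0.121],[[0.2,0.74,0.0],-0.121],[[0.2,0.74,0.0],-0.121],[[0.2,0.74,0.0],-0.121],[[0.2,0.74,0.03],-0.121],[[0.2,0.74,0.06],-0.121],[[0.2,0.74,0.09],-0.121],[[0.2,0.74,0.111],-0.121],[[0.2,0.74,0.111],-0.121],[[0.2,0.74,0.111],-0.121],[[0.2,0.74,0.111],-0.121]]}}

```text
clock: 34.25
tool_pos: [0.599, -0.2507, 0.1478]
eef_rot: [1.0, -0.022, -0.006, 0.001]
contact_force: [0.0, -0.7, 0.3]
opening: 0.685
```

```bash
python3 -c "
from h import *
st(); snap('wrist','e_w3');tgt(.635,-.25,.145,-92.6)"
```

```text
t 34.25 [ 0.599  -0.2507  0.1478] yaw -92.55 F [ 0.  -0.7  0.3] M [ 0.03  0.14 -0.01] open mm 60.3 q [ 0.01  0.96  0.63  1.59 -0.69  0.84 -0.7 ]
shift [0.0472, -0.0029, 0.0043] turn 0.0009 rows>= 1 cur [0.5996, -0.2506, 0.1486] -92.5 t 34.3
```

View pics/e_w3.png

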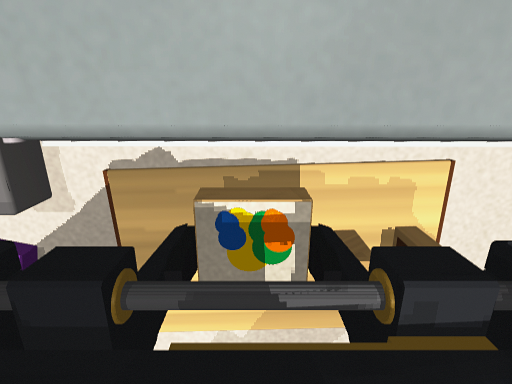

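Same rotation as before.

Emit:
{"op": "jog_arm", "data": {"rows": [[[0.025,0,0.005],0],[[0.047,0,0.01],0],[[0.047,0,0.02],0],[[0.047,0,0.03],0],[[0.047,0,0.038],0],[[0.047,0,0.046],0],[[0.047,0,0.054],0],[[0.047,0,0.062],0],[[0.047,0,0.07],0],[[0.047,0,0.078],0],[[0.047,0,0.086],0],[[0.047,0,0.094],0],[[0.051,0,0.098],0],[[0.055,0,0.098],0],[[0.058,0,0.098],0],[[0.058,0,0.098],0]], "newtons": 3}}

```text
clock: 35.63
tool_pos: [0.6393, -0.2544, 0.0728]
eef_rot: [1.0, -0.023, -0.008, 0.002]
contact_force: [-4.4, 1.1, -3.0]
opening: 0.682
```

Emit:
{"op": "jog_arm", "data": {"rows": [[[-0.015,0,0],0],[[-0.03,0,0],0],[[-0.035,0,-0.02],0],[[-0.04,0,-0.06],0],[[-0.045,0,-0.1],0],[[-0.05,0,-0.11],0],[[-0.05,0,-0.11],0]], "newtons": 10}}

```text
clock: 36.22
tool_pos: [0.6063, -0.2541, 0.1609]
eef_rot: [1.0, -0.023, -0.003, 0.004]
contact_force: [-0.6, -0.5, -0.7]
opening: 0.678
```

```bash
python3 -c "
from h import *
st(); snap('wrist','e_w5'); tgt(.515,-.277,.14,-1);tgt(.515,-.277,.06,-1)"
```

```text
t 36.22 [ 0.6063 -0.2541  0.1609] yaw -92.66 F [-0.6 -0.5 -0.7] M [-0.03  0.13  0.04] open mm 59.8 q [ 0.01  0.95  0.64  1.57 -0.68  0.86 -0.71]
shift [-0.119, 0.0375, 0.026] turn -0.7997 rows>= 13 cur [0.6056, -0.2529, 0.1586] -92.64 t 36.3
shift [-0.1181, 0.037, 0.1326] turn -0.7997 rows>= 13 cur [0.6056, -0.2529, 0.1586] -92.64 t 36.3
```

View pics/e_w5.png

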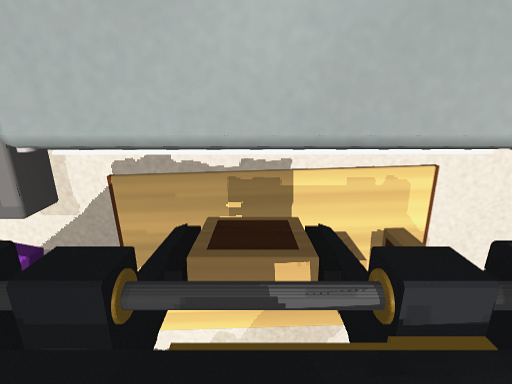

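Emit:
{"op": "jog_arm", "data": {"rows": [[[-0.03,0.01,0.0],-0.062],[[-0.06,0.02,0],-0.124],[[-0.09,0.03,0.01],-0.186],[[-0.118,0.037,0.02],-0.248],[[-0.118,0.037,0.025],-0.31],[[-0.118,0.037,0.025],-0.372],[[-0.118,0.037,0.025],-0.434],[[-0.118,0.037,0.025],-0.496],[[-0.118,0.037,0.025],-0.558],[[-0.118,0.037,0.025],-0.62],[[-0.118,0.037,0.025],-0.68],[[-0.118,0.037,0.025],-0.74],[[-0.118,0.037,0.025],-0.8],[[-0.118,0.037,0.025],-0.8],[[-0.118,0.037,0.06],-0.8],[[-0.118,0.037,0.1],-0.8],[[-0.118,0.037,0.12],-0.8],[[-0.118,0.037,0.131],-0.8],[[-0.118,0.037,0.131],-0.8]]}}

```text
clock: 37.85
tool_pos: [0.5125, -0.2757, 0.0573]
eef_rot: [0.714, 0.7, -0.006, -0.005]
contact_force: [-0.7, -0.2, -0.5]
opening: 0.679
```

Emit:
{"op": "jog_arm", "data": {"rows": [[[0,0,0.002],0],[[0,0,0.004],0],[[0,0,0.006],0],[[0,0,0.008],0],[[0,0,0.009],0],[[0,0,0.009],0]], "newtons": 3}}

```text
clock: 38.35
tool_pos: [0.5139, -0.2768, 0.0533]
eef_rot: [0.713, 0.701, -0.006, -0.002]
contact_force: [0.2, -0.2, 1.8]
opening: 0.679
```

```bash
python3 -c "
from h import *
st(); snap('wrist','e_w6')"
```

```text
t 38.35 [ 0.5139 -0.2768  0.0533] yaw -0.99 F [ 0.2 -0.2  1.8] M [-0.06 -0.04 -0.02] open mm 59.8 q [ 0.35  0.95  0.11  1.82 -0.21  0.39  0.59]
```

View pics/e_w6.png

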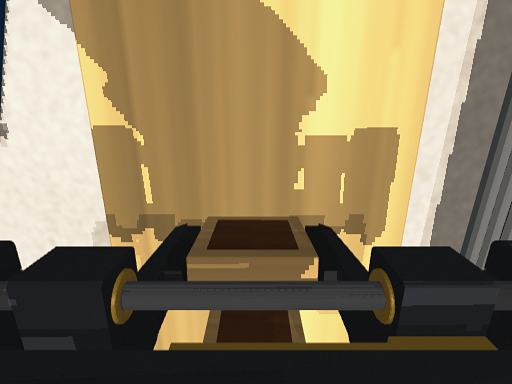

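Touching lightly; press 2 mm more, then release and rise.

Emit:
{"op": "jog_arm", "data": {"rows": [[[0,0,0.002],0],[[0,0,0.003],0],[[0,0,0.003],0]]}}

```text
clock: 38.65
tool_pos: [0.5136, -0.2773, 0.051]
eef_rot: [0.713, 0.701, -0.006, -0.002]
contact_force: [-0.5, -0.9, 5.0]
opening: 0.68
```

Emit:
{"op": "jog_arm", "data": {"rows": [[[0,0,0],0],[[0,0,0],0],[[0,0,0],0],[[0,0,0],0],[[0,0,-0.01],0],[[0,0,-0.03],0],[[0,0,-0.06],0],[[0,0,-0.1],0],[[0,0,-0.15],0],[[0,0,-0.2],0],[[0,0,-0.22],0],[[0,0,-0.22],0]], "gripper": 72}}

```text
clock: 39.65
tool_pos: [0.5177, -0.2772, 0.2203]
eef_rot: [0.713, 0.701, -0.004, 0.001]
contact_force: [-0.5, -0.9, 1.0]
opening: 0.815
```

```bash
python3 -c "
from h import *
st(); snap('wrist','e_w7');snap('side','e_s7');snap('top','e_t7');tgt(.471,.392,.2,-75);tgt(.430,.256,.2,0)"
```

```text
t 39.65 [ 0.5177 -0.2772  0.2203] yaw -0.99 F [-0.5 -0.9  1. ] M [-0.11  0.06  0.03] open mm 71.8 q [ 0.3   0.7   0.19  1.74 -0.17  0.73  0.56]
shift [0.8888, -0.0733, 0.0182] turn 0.6461 rows>= 17 cur [0.515, -0.2754, 0.2151] -0.96 t 39.8
shift [0.7066, -0.125, 0.0195] turn -0.0084 rows>= 13 cur [0.515, -0.2754, 0.2151] -0.96 t 39.8
```

View pics/e_w7.png

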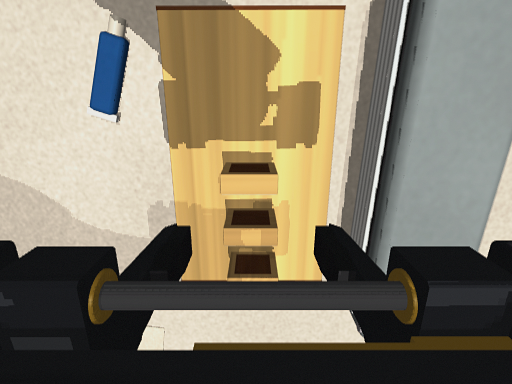

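View pics/e_s7.png

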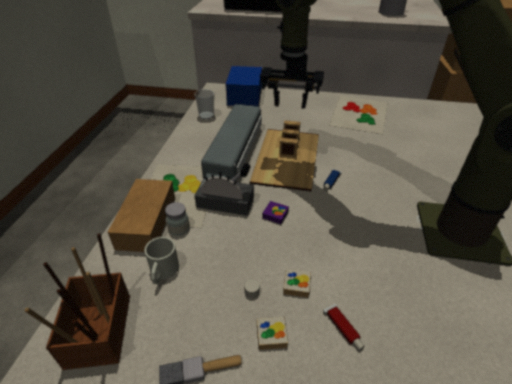

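View pics/e_t7.png

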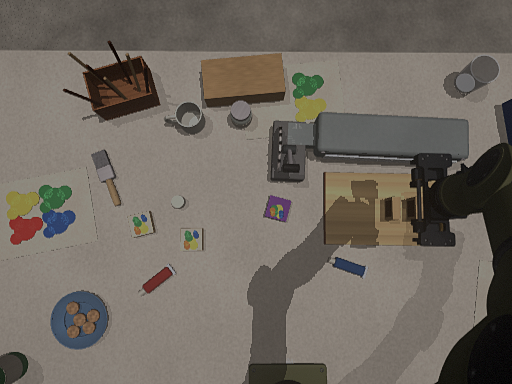

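Emit:
{"op": "jog_arm", "data": {"rows": [[[0.889,-0.073,0.01],0.646],[[0.889,-0.073,0.01],0.646],[[0.889,-0.073,0.01],0.646],[[0.889,-0.073,0.01],0.646],[[0.889,-0.073,0.01],0.646],[[0.889,-0.073,0.01],0.646],[[0.889,-0.073,0.01],0.646],[[0.889,-0.073,0.01],0.646],[[0.889,-0.073,0.01],0.646],[[0.889,-0.073,0.01],0.646],[[0.889,-0.073,0.01],0.646],[[0.889,-0.073,0.01],0.646],[[0.889,-0.073,0.01],0.646],[[0.889,-0.073,0.01],0.646],[[0.889,-0.073,0.01],0.646],[[0.889,-0.073,0.02],0.646],[[0.889,-0.073,0.045],0.646],[[0.889,-0.073,0.045],0.646],[[0.889,-0.073,0.045],0.646],[[0.889,-0.073,0.045],0.646]]}}

```text
clock: 41.47
tool_pos: [0.4722, 0.3893, 0.1796]
eef_rot: [0.992, 0.129, -0.007, 0.002]
contact_force: [0.3, -0.5, 0.4]
opening: 0.819
```

```bash
python3 -c "
from h import *
st(); snap('wrist','f_w1')"
```

```text
t 41.47 [0.4722 0.3893 0.1796] yaw -75.17 F [ 0.3 -0.5  0.4] M [-0.06  0.14 -0.04] open mm 72.2 q [-1.12  0.89  0.69  1.69 -0.72  0.85 -1.41]
```

View pics/f_w1.png

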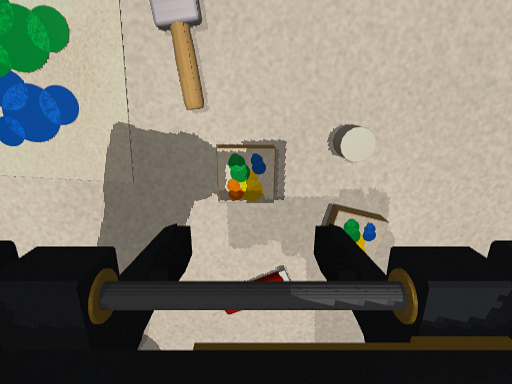

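```bash
python3 -c "
from h import *
c,th=quad([(217,148),(275,149),(275,204),(218,203)])
grip(c,th-90 if th>0 else th,0,.026)"
```

```text
c [0.4716 0.395 ] edge yaw mod90 14.4 len [0.0588 0.0597 0.0616 0.0595]
u [0.969 0.248]
shift [0.0032, -0.008, 0.2056] turn 0.0039 rows>= 4 cur [0.4726, 0.3893, 0.1802] -75.2 t 41.5
```

Emit:
{"op": "jog_arm", "data": {"rows": [[[0.002,-0.008,0.05],0.003],[[0.002,-0.008,0.1],0.003],[[0.002,-0.008,0.15],0.003],[[0.002,-0.008,0.18],0.003],[[0.002,-0.008,0.195],0.003],[[0.002,-0.008,0.204],0.003],[[0.002,-0.008,0.204],0.003],[[0.002,-0.008,0.204],0.003]]}}

```text
clock: 42.18
tool_pos: [0.4711, 0.397, 0.0283]
eef_rot: [0.992, 0.127, -0.005, 0.001]
contact_force: [0.1, 1.1, 0.3]
opening: 0.818
```

Emit:
{"op": "jog_arm", "data": {"rows": [[[0,0,0],0],[[0,0,0],0],[[0,0,0],0],[[0,0,0],0]], "gripper": 50, "newtons": 6}}

```text
clock: 42.52
tool_pos: [0.4707, 0.3975, 0.0284]
eef_rot: [0.992, 0.128, -0.005, 0.001]
contact_force: [-0.3, 0.3, 6.5]
opening: 0.68
```

Emit:
{"op": "jog_arm", "data": {"rows": [[[0,0,-0.04],0],[[0,0,-0.09],0],[[0,0,-0.14],0],[[0,0,-0.19],0],[[0,0,-0.24],0],[[0,0,-0.27],0],[[0,0,-0.27],0]]}}

```text
clock: 43.1
tool_pos: [0.4751, 0.3989, 0.2352]
eef_rot: [0.992, 0.128, -0.002, -0.001]
contact_force: [0.8, -0.8, -0.6]
opening: 0.678
```

```bash
python3 -c "
from h import *
st(); snap('wrist','f_w2');tgt(.6,-.25,.15,-92.6)"
```

```text
t 43.1 [0.4751 0.3989 0.2352] yaw -75.35 F [ 0.8 -0.8 -0.6] M [-0.03  0.08  0.01] open mm 59.8 q [-1.15  0.83  0.75  1.63 -0.67  0.95 -1.48]
shift [-0.055, 0.8795, 0.1084] turn 0.1507 rows>= 16 cur [0.4735, 0.3985, 0.2322] -75.33 t 43.1
```

View pics/f_w2.png

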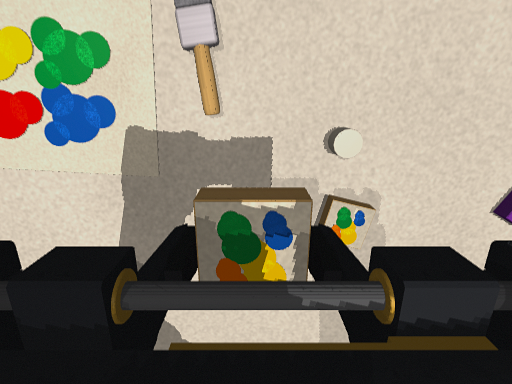

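Emit:
{"op": "jog_arm", "data": {"rows": [[[-0.055,0.88,0.0],0.151],[[-0.055,0.88,0.0],0.151],[[-0.055,0.88,0.0],0.151],[[-0.055,0.88,0.0],0.151],[[-0.055,0.88,0.0],0.151],[[-0.055,0.88,0.0],0.151],[[-0.055,0.88,0.0],0.151],[[-0.055,0.88,0.0],0.151],[[-0.055,0.88,0.0],0.151],[[-0.055,0.88,0.0],0.151],[[-0.055,0.88,0.0],0.151],[[-0.055,0.88,0.0],0.151],[[-0.055,0.88,0.0],0.151],[[-0.055,0.88,0.03],0.151],[[-0.055,0.88,0.06],0.151],[[-0.055,0.88,0.09],0.151],[[-0.055,0.88,0.108],0.151],[[-0.055,0.88,0.108],0.151],[[-0.055,0.88,0.108],0.151],[[-0.055,0.88,0.108],0.151]]}}

```text
clock: 44.82
tool_pos: [0.5984, -0.2499, 0.149]
eef_rot: [1.0, -0.022, -0.007, 0.001]
contact_force: [0.5, -0.5, -0.9]
opening: 0.683
```

```bash
python3 -c "
from h import *
st(); snap('wrist','f_w3');tgt(.635,-.25,.145,-92.6)"
```

```text
t 44.82 [ 0.5984 -0.2499  0.149 ] yaw -92.58 F [ 0.5 -0.5 -0.9] M [0.   0.08 0.08] open mm 60.2 q [ 0.01  0.95  0.62  1.59 -0.68  0.83 -0.7 ]
shift [0.048, -0.0019, 0.006] turn 0.0005 rows>= 1 cur [0.599, -0.2498, 0.1499] -92.54 t 44.9
```

View pics/f_w3.png

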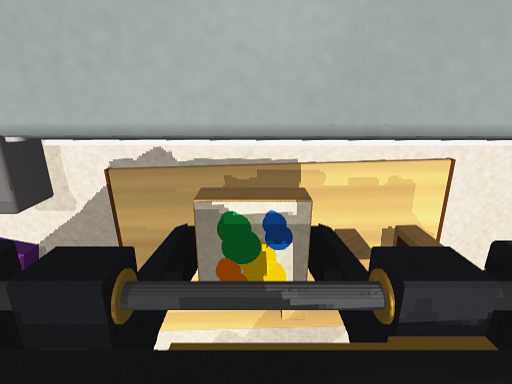

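Emit:
{"op": "jog_arm", "data": {"rows": [[[0.025,0,0.005],0],[[0.047,0,0.01],0],[[0.047,0,0.02],0],[[0.047,0,0.03],0],[[0.047,0,0.038],0],[[0.047,0,0.046],0],[[0.047,0,0.054],0],[[0.047,0,0.062],0],[[0.047,0,0.07],0],[[0.047,0,0.078],0],[[0.047,0,0.086],0],[[0.047,0,0.094],0],[[0.051,0,0.098],0],[[0.055,0,0.098],0],[[0.058,0,0.098],0],[[0.058,0,0.098],0]], "newtons": 3}}

```text
clock: 46.2
tool_pos: [0.6393, -0.2534, 0.0743]
eef_rot: [1.0, -0.023, -0.008, 0.002]
contact_force: [-4.6, -0.4, -3.6]
opening: 0.681
```

Emit:
{"op": "jog_arm", "data": {"rows": [[[-0.015,0,0],0],[[-0.03,0,0],0],[[-0.035,0,-0.02],0],[[-0.04,0,-0.06],0],[[-0.045,0,-0.1],0],[[-0.05,0,-0.11],0],[[-0.05,0,-0.11],0]], "newtons": 10}}

```text
clock: 46.78
tool_pos: [0.6062, -0.2532, 0.1624]
eef_rot: [1.0, -0.023, -0.003, 0.004]
contact_force: [-0.6, -0.4, -0.7]
opening: 0.679
```

```bash
python3 -c "
from h import *
st(); snap('wrist','f_w5'); tgt(.515,-.217,.14,-1);tgt(.515,-.217,.06,-1)"
```

```text
t 46.78 [ 0.6062 -0.2532  0.1624] yaw -92.66 F [-0.6 -0.4 -0.7] M [ 0.    0.17 -0.02] open mm 59.8 q [ 0.01  0.94  0.64  1.57 -0.67  0.86 -0.72]
shift [-0.1226, -0.0412, 0.0276] turn -0.7998 rows>= 13 cur [0.6056, -0.252, 0.1601] -92.64 t 46.8
shift [-0.1217, -0.0418, 0.1343] turn -0.7998 rows>= 13 cur [0.6056, -0.252, 0.1601] -92.64 t 46.8
```

View pics/f_w5.png

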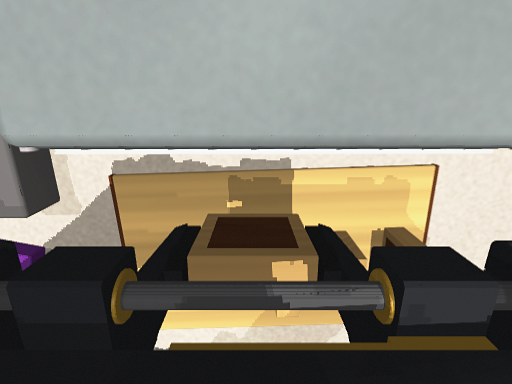

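Emit:
{"op": "jog_arm", "data": {"rows": [[[-0.03,-0.01,0.0],-0.062],[[-0.06,-0.02,0],-0.124],[[-0.09,-0.03,0.01],-0.186],[[-0.122,-0.042,0.02],-0.248],[[-0.122,-0.042,0.025],-0.31],[[-0.122,-0.042,0.025],-0.372],[[-0.122,-0.042,0.025],-0.434],[[-0.122,-0.042,0.025],-0.496],[[-0.122,-0.042,0.025],-0.558],[[-0.122,-0.042,0.025],-0.62],[[-0.122,-0.042,0.025],-0.68],[[-0.122,-0.042,0.025],-0.74],[[-0.122,-0.042,0.025],-0.8],[[-0.122,-0.042,0.025],-0.8],[[-0.122,-0.042,0.06],-0.8],[[-0.122,-0.042,0.1],-0.8],[[-0.122,-0.042,0.122],-0.8],[[-0.122,-0.042,0.133],-0.8],[[-0.122,-0.042,0.133],-0.8]]}}

```text
clock: 48.42
tool_pos: [0.5121, -0.2156, 0.0571]
eef_rot: [0.714, 0.7, -0.007, -0.005]
contact_force: [-0.1, 0.4, -0.1]
opening: 0.688
```

Emit:
{"op": "jog_arm", "data": {"rows": [[[0,0,0.002],0],[[0,0,0.004],0],[[0,0,0.006],0],[[0,0,0.008],0],[[0,0,0.01],0],[[0,0,0.01],0]], "newtons": 3}}

```text
clock: 48.92
tool_pos: [0.5136, -0.2171, 0.0526]
eef_rot: [0.713, 0.701, -0.006, -0.002]
contact_force: [0.0, -0.8, 4.7]
opening: 0.685
```

```bash
python3 -c "
from h import *
st(); snap('wrist','f_w6')"
```

```text
t 48.92 [ 0.5136 -0.2171  0.0526] yaw -1.01 F [ 0.  -0.8  4.7] M [-0.3   0.16  0.04] open mm 60.3 q [ 0.26  0.93  0.1   1.9  -0.22  0.33  0.5 ]
```

View pics/f_w6.png

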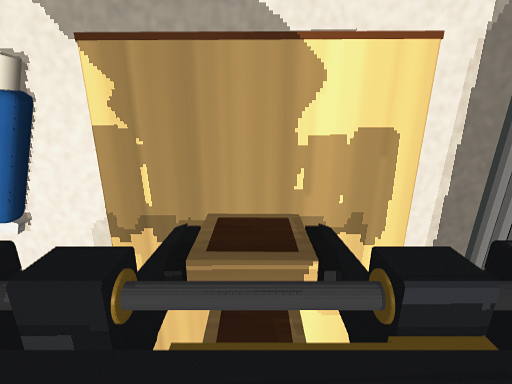

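Emit:
{"op": "jog_arm", "data": {"rows": [[[0,0,0],0],[[0,0,0],0],[[0,0,0],0],[[0,0,0],0],[[0,0,-0.01],0],[[0,0,-0.03],0],[[0,0,-0.06],0],[[0,0,-0.1],0],[[0,0,-0.15],0],[[0,0,-0.2],0],[[0,0,-0.22],0],[[0,0,-0.22],0]], "gripper": 72}}

```text
clock: 49.97
tool_pos: [0.5173, -0.2167, 0.2214]
eef_rot: [0.713, 0.701, -0.004, 0.001]
contact_force: [0.5, 0.6, 0.3]
opening: 0.817
```

```bash
python3 -c "
from h import *
st(); snap('wrist','f_w7');snap('side','f_s7');tgt(.430,.256,.2,0);tgt(.430,.256,.2,-90)"
```

```text
t 49.97 [ 0.5173 -0.2167  0.2214] yaw -0.99 F [0.5 0.6 0.3] M [-0.03  0.04 -0.01] open mm 72.0 q [ 0.2   0.66  0.19  1.81 -0.17  0.68  0.47]
shift [0.6268, -0.1239, 0.0221] turn -0.0084 rows>= 12 cur [0.5152, -0.2155, 0.2174] -0.96 t 50.1
shift [0.6268, -0.1239, 0.0221] turn 0.777 rows>= 13 cur [0.5152, -0.2155, 0.2174] -0.96 t 50.1
```

View pics/f_w7.png

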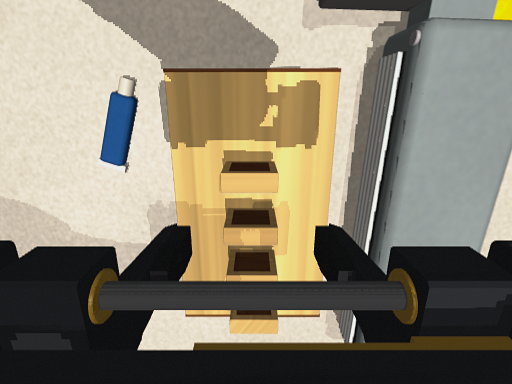

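View pics/f_s7.png

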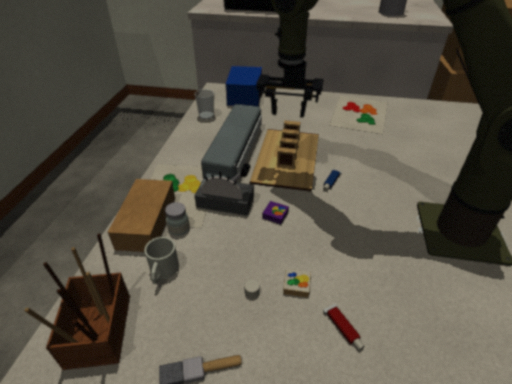

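Emit:
{"op": "jog_arm", "data": {"rows": [[[0.627,-0.124,0.01],-0.008],[[0.627,-0.124,0.01],-0.008],[[0.627,-0.124,0.01],-0.008],[[0.627,-0.124,0.01],-0.008],[[0.627,-0.124,0.01],-0.008],[[0.627,-0.124,0.01],-0.008],[[0.627,-0.124,0.01],-0.008],[[0.627,-0.124,0.01],-0.008],[[0.627,-0.124,0.01],-0.008],[[0.627,-0.124,0.01],-0.008],[[0.627,-0.124,0.01],-0.008],[[0.627,-0.124,0.02],-0.008],[[0.627,-0.124,0.05],-0.008],[[0.627,-0.124,0.05],-0.008],[[0.627,-0.124,0.05],-0.008],[[0.627,-0.124,0.05],-0.008]]}}

```text
clock: 51.4
tool_pos: [0.4297, 0.2543, 0.1784]
eef_rot: [0.708, 0.706, -0.007, -0.003]
contact_force: [-0.1, -0.9, 1.3]
opening: 0.818
```

```bash
python3 -c "
from h import *
st(); snap('wrist','g_w1')"
```

```text
t 51.4 [0.4297 0.2543 0.1784] yaw -0.19 F [-0.1 -0.9  1.3] M [-0.04  0.04 -0.02] open mm 72.0 q [-0.78  0.68  0.25  2.02 -0.35  0.49 -0.28]
```

View pics/g_w1.png

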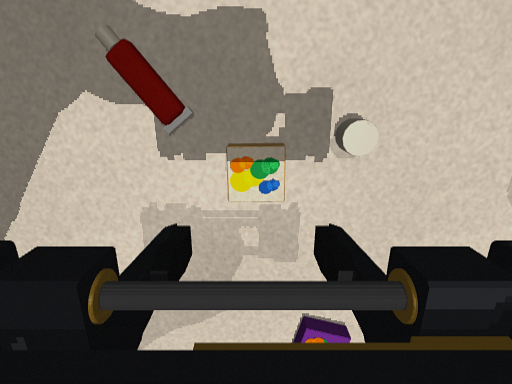

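```bash
python3 -c "
from h import *
c,th=quad([(228,148),(285,148),(284,202),(228,201)])
print(topl('wrist',(180,130),.01),topl('wrist',(192,112),.01))
grip(c,th,0,.026)"
```

```text
c [0.432  0.2576] edge yaw mod90 -0.5 len [0.0576 0.058  0.06   0.057 ]
[0.35298938 0.30317332 0.01      ] [0.36669264 0.32113534 0.01      ]
u [0.008 1.   ]
shift [0.0052, 0.0051, 0.2038] turn 0.0024 rows>= 4 cur [0.4301, 0.2544, 0.1789] -0.2 t 51.5
```

Emit:
{"op": "jog_arm", "data": {"rows": [[[0.005,0.004,0.05],0.002],[[0.005,0.004,0.1],0.002],[[0.005,0.004,0.15],0.002],[[0.005,0.004,0.18],0.002],[[0.005,0.004,0.195],0.002],[[0.005,0.004,0.203],0.002],[[0.005,0.004,0.203],0.002],[[0.005,0.004,0.203],0.002]]}}

```text
clock: 52.12
tool_pos: [0.4318, 0.259, 0.0274]
eef_rot: [0.709, 0.705, -0.005, -0.003]
contact_force: [0.3, 0.3, 0.0]
opening: 0.815
```

Emit:
{"op": "jog_arm", "data": {"rows": [[[0,0,0],0],[[0,0,0],0],[[0,0,0],0],[[0,0,0],0]], "gripper": 50, "newtons": 6}}

```text
clock: 52.45
tool_pos: [0.4316, 0.2595, 0.0276]
eef_rot: [0.709, 0.705, -0.005, -0.003]
contact_force: [-0.6, 0.1, 8.4]
opening: 0.684
```

Emit:
{"op": "jog_arm", "data": {"rows": [[[0,0,-0.04],0],[[0,0,-0.09],0],[[0,0,-0.14],0],[[0,0,-0.19],0],[[0,0,-0.24],0],[[0,0,-0.27],0],[[0,0,-0.27],0]]}}

```text
clock: 53.03
tool_pos: [0.4357, 0.261, 0.2337]
eef_rot: [0.709, 0.705, -0.001, -0.002]
contact_force: [1.3, 0.9, -0.6]
opening: 0.682
```

```bash
python3 -c "
from h import *
st(); snap('wrist','g_w2');tgt(.6,-.25,.15,-92.6)"
```

```text
t 53.03 [0.4357 0.261  0.2337] yaw -0.29 F [ 1.3  0.9 -0.6] M [-0.05 -0.03  0.  ] open mm 60.1 q [-0.83  0.6   0.33  1.96 -0.32  0.63 -0.3 ]
shift [-0.6798, 0.2247, 0.1071] turn 0.8058 rows>= 14 cur [0.4344, 0.2607, 0.2314] -0.26 t 53.1
```

View pics/g_w2.png

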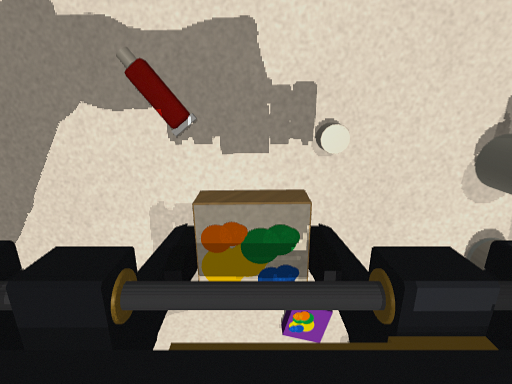

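Emit:
{"op": "jog_arm", "data": {"rows": [[[-0.68,0.225,0.0],0.806],[[-0.68,0.225,0.0],0.806],[[-0.68,0.225,0.0],0.806],[[-0.68,0.225,0.0],0.806],[[-0.68,0.225,0.0],0.806],[[-0.68,0.225,0.0],0.806],[[-0.68,0.225,0.0],0.806],[[-0.68,0.225,0.0],0.806],[[-0.68,0.225,0.0],0.806],[[-0.68,0.225,0.0],0.806],[[-0.68,0.225,0.0],0.806],[[-0.68,0.225,0.0],0.806],[[-0.68,0.225,0.02],0.806],[[-0.68,0.225,0.05],0.806],[[-0.68,0.225,0.08],0.806],[[-0.68,0.225,0.107],0.806],[[-0.68,0.225,0.107],0.806],[[-0.68,0.225,0.107],0.806],[[-0.68,0.225,0.107],0.806]]}}

```text
clock: 54.67
tool_pos: [0.5986, -0.2515, 0.1487]
eef_rot: [1.0, -0.023, -0.006, 0.002]
contact_force: [0.1, -0.3, 0.8]
opening: 0.68
```

```bash
python3 -c "
from h import *
st(); snap('wrist','g_w3');tgt(.635,-.25,.145,-92.6)"
```

```text
t 54.67 [ 0.5986 -0.2515  0.1487] yaw -92.65 F [ 0.1 -0.3  0.8] M [-0.    0.14  0.  ] open mm 59.9 q [ 0.01  0.96  0.64  1.59 -0.7   0.84 -0.69]
shift [0.0479, -0.0046, 0.0054] turn -0.0004 rows>= 1 cur [0.599, -0.2517, 0.1494] -92.65 t 54.7
```

View pics/g_w3.png

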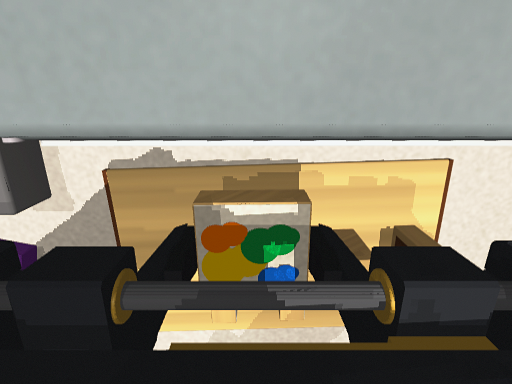

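Emit:
{"op": "jog_arm", "data": {"rows": [[[0.025,0,0.005],0],[[0.047,0,0.01],0],[[0.047,0,0.02],0],[[0.047,0,0.03],0],[[0.047,0,0.038],0],[[0.047,0,0.046],0],[[0.047,0,0.054],0],[[0.047,0,0.062],0],[[0.047,0,0.07],0],[[0.047,0,0.078],0],[[0.047,0,0.086],0],[[0.047,0,0.094],0],[[0.051,0,0.098],0],[[0.055,0,0.098],0],[[0.058,0,0.098],0],[[0.058,0,0.098],0]], "newtons": 3}}

```text
clock: 56.05
tool_pos: [0.6393, -0.2532, 0.0735]
eef_rot: [1.0, -0.023, -0.008, 0.001]
contact_force: [-4.7, 1.1, -4.4]
opening: 0.683
```

Emit:
{"op": "jog_arm", "data": {"rows": [[[-0.015,0,0],0],[[-0.03,0,0],0],[[-0.035,0,-0.02],0],[[-0.04,0,-0.06],0],[[-0.045,0,-0.1],0],[[-0.05,0,-0.11],0],[[-0.05,0,-0.11],0]], "newtons": 10}}

```text
clock: 56.63
tool_pos: [0.6064, -0.2531, 0.1616]
eef_rot: [1.0, -0.023, -0.003, 0.004]
contact_force: [-0.1, -1.1, -1.3]
opening: 0.679
```

```bash
python3 -c "
from h import *
st(); snap('wrist','g_w5'); tgt(.515,-.157,.14,-1);tgt(.515,-.157,.06,-1)"
```

```text
t 56.63 [ 0.6064 -0.2531  0.1616] yaw -92.67 F [-0.1 -1.1 -1.3] M [ 0.01  0.17 -0.02] open mm 59.8 q [ 0.    0.95  0.65  1.57 -0.69  0.87 -0.7 ]
shift [-0.1265, -0.121, 0.0262] turn -0.7997 rows>= 13 cur [0.6057, -0.2519, 0.1593] -92.64 t 56.7
shift [-0.1255, -0.1216, 0.1328] turn -0.7997 rows>= 13 cur [0.6057, -0.2519, 0.1593] -92.64 t 56.7
```

View pics/g_w5.png

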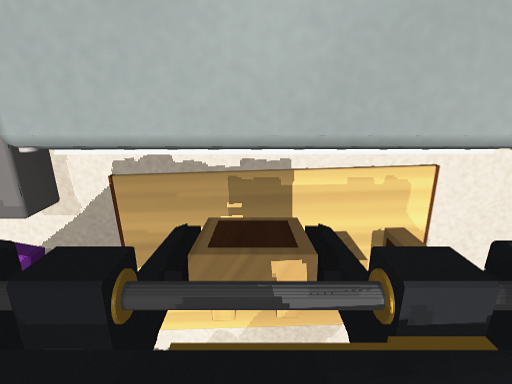

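Emit:
{"op": "jog_arm", "data": {"rows": [[[-0.04,-0.01,0.0],-0.062],[[-0.08,-0.02,0],-0.124],[[-0.12,-0.05,0.0],-0.186],[[-0.126,-0.09,0.01],-0.248],[[-0.126,-0.122,0.02],-0.31],[[-0.126,-0.122,0.025],-0.372],[[-0.126,-0.122,0.025],-0.434],[[-0.126,-0.122,0.025],-0.496],[[-0.126,-0.122,0.025],-0.558],[[-0.126,-0.122,0.025],-0.62],[[-0.126,-0.122,0.025],-0.68],[[-0.126,-0.122,0.025],-0.74],[[-0.126,-0.122,0.025],-0.8],[[-0.126,-0.122,0.025],-0.8],[[-0.126,-0.122,0.06],-0.8],[[-0.126,-0.122,0.1],-0.8],[[-0.126,-0.122,0.122],-0.8],[[-0.126,-0.122,0.132],-0.8],[[-0.126,-0.122,0.132],-0.8]]}}

```text
clock: 58.27
tool_pos: [0.5123, -0.1557, 0.0572]
eef_rot: [0.714, 0.7, -0.007, -0.005]
contact_force: [-0.2, 0.0, -0.5]
opening: 0.682
```

Emit:
{"op": "jog_arm", "data": {"rows": [[[0,0,0.002],0],[[0,0,0.004],0],[[0,0,0.006],0],[[0,0,0.008],0],[[0,0,0.01],0],[[0,0,0.01],0]], "newtons": 3}}

```text
clock: 58.77
tool_pos: [0.5136, -0.1567, 0.0523]
eef_rot: [0.713, 0.701, -0.006, -0.002]
contact_force: [-0.8, -1.4, 5.6]
opening: 0.678
```

```bash
python3 -c "
from h import *
st(); snap('wrist','g_w6')"
```

```text
t 58.77 [ 0.5136 -0.1567  0.0523] yaw -1.0 F [-0.8 -1.4  5.6] M [-0.29  0.15  0.02] open mm 59.7 q [ 0.15  0.92  0.1   1.96 -0.27  0.28  0.45]
```

View pics/g_w6.png

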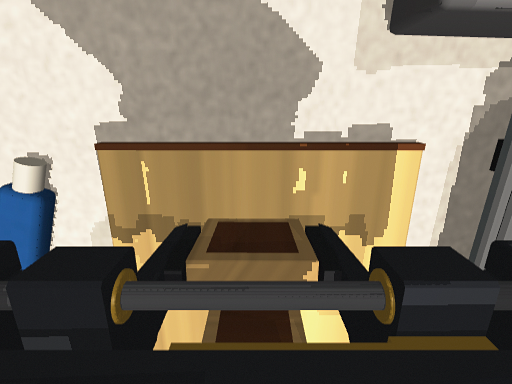

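Emit:
{"op": "jog_arm", "data": {"rows": [[[0,0,0],0],[[0,0,0],0],[[0,0,0],0],[[0,0,0],0],[[0,0,-0.01],0],[[0,0,-0.03],0],[[0,0,-0.06],0],[[0,0,-0.1],0],[[0,0,-0.15],0],[[0,0,-0.2],0],[[0,0,-0.25],0],[[0,0,-0.25],0],[[0,0,-0.25],0]], "gripper": 72}}

```text
clock: 59.9
tool_pos: [0.5166, -0.1557, 0.2415]
eef_rot: [0.713, 0.701, -0.004, -0.001]
contact_force: [0.5, -0.2, 0.6]
opening: 0.818
```

```bash
python3 -c "
from h import *
st(); snap('wrist','g_w7');snap('side','g_s7');tgt(.607,-.009,.24,-2.6)"
```

```text
t 59.9 [ 0.5166 -0.1557  0.2415] yaw -0.97 F [ 0.5 -0.2  0.6] M [-0.01  0.13 -0.04] open mm 72.1 q [ 0.06  0.62  0.24  1.85 -0.2   0.7   0.39]
shift [0.1967, 0.1196, -0.0041] turn 0.0143 rows>= 5 cur [0.5148, -0.155, 0.2386] -0.96 t 60.0
```

View pics/g_w7.png

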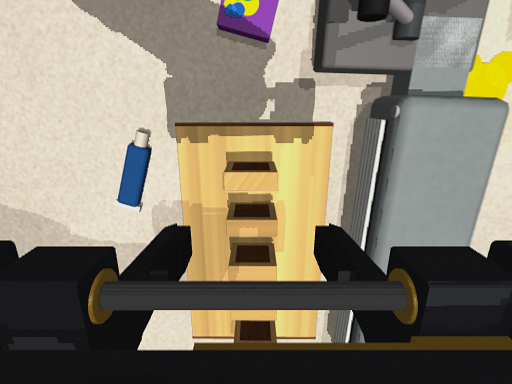

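View pics/g_s7.png

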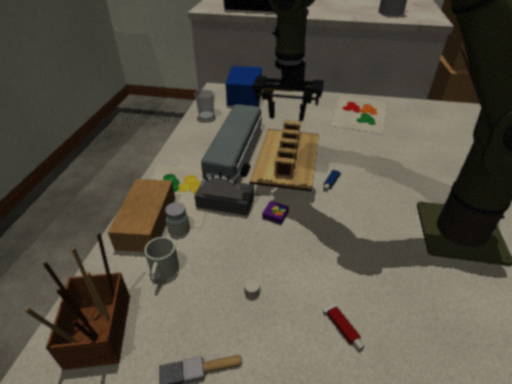

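Emit:
{"op": "jog_arm", "data": {"rows": [[[0.05,0.03,0],0.014],[[0.1,0.06,0],0.014],[[0.15,0.09,0],0.014],[[0.197,0.12,0],0.014],[[0.197,0.12,0],0.014],[[0.197,0.12,0],0.014],[[0.197,0.12,0],0.014],[[0.197,0.12,0],0.014]], "gripper": 60}}

```text
clock: 60.67
tool_pos: [0.6065, -0.0116, 0.2364]
eef_rot: [0.724, 0.69, -0.007, -0.003]
contact_force: [-0.3, -0.8, 0.3]
opening: 0.678
```

```bash
python3 -c "
from h import *
st(); snap('wrist','h_w1');tgt(.607,-.009,.144,-2.6)
for d in mark_of('lever_grip','wrist')[:1]: print(d, topl('wrist',d['pixel'][::-1],.1316))
for d in mark_of('lever_hinge','wrist')[:1]: print(d, topl('wrist',d['pixel'][::-1],.055))"
```

```text
t 60.67 [ 0.6065 -0.0116  0.2364] yaw -2.74 F [-0.3 -0.8  0.3] M [-0.07  0.05 -0.02] open mm 59.8 q [-0.21  0.71  0.28  1.65 -0.24  0.83  0.12]
shift [0.0045, 0.0021, 0.1237] turn -0.0016 rows>= 3 cur [0.6066, -0.0118, 0.2368] -2.78 t 60.7
{'pixel': [180.9, 255.9], 'p': 0.65} [6.08915219e-01 6.00062758e-05 1.31600000e-01]
{'pixel': [163.8, 311.7], 'p': 0.69} [ 0.67137286 -0.00416422  0.055     ]
```

View pics/h_w1.png

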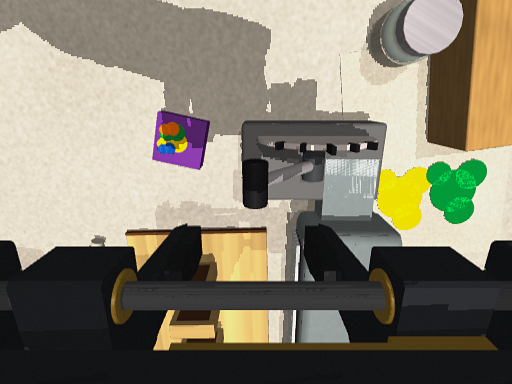

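Emit:
{"op": "jog_arm", "data": {"rows": [[[0.01,0.002,0.04],0],[[0.01,0.002,0.08],0],[[0.01,0.002,0.11],0],[[0.01,0.002,0.122],0],[[0.01,0.002,0.124],0],[[0.01,0.002,0.124],0],[[0.01,0.002,0.124],0]]}}

```text
clock: 61.4
tool_pos: [0.6096, -0.0029, 0.1458]
eef_rot: [0.723, 0.691, -0.005, -0.002]
contact_force: [-0.7, -0.1, 0.5]
opening: 0.681
```

Emit:
{"op": "jog_arm", "data": {"rows": [[[0,0,0],0],[[0,0,0],0],[[0,0,0],0],[[0,0,0],0],[[0,0,0],0],[[0,0,0],0],[[0,0,0],0],[[0,0,0],0]], "gripper": 15, "newtons": 6}}

```text
clock: 62.07
tool_pos: [0.6092, -0.0022, 0.1447]
eef_rot: [0.723, 0.691, -0.005, -0.002]
contact_force: [0.8, 0.2, 1.9]
opening: 0.286
```

```bash
python3 -c "
from h import *
st(); snap('wrist','h_w2');st();snapshot('side');st();tgt(.672,-.008,.144,-2.65)"
```

```text
t 62.07 [ 0.6092 -0.0022  0.1447] yaw -2.58 F [0.8 0.2 1.9] M [-0.06 -0.2  -0.05] open mm 25.2 q [-0.2   0.84  0.23  1.71 -0.28  0.63  0.14]
t 62.12 [ 0.6092 -0.0022  0.1447] yaw -2.58 F [1.1 0.2 1.4] M [-0.09 -0.25  0.02] open mm 24.9 q [-0.2   0.84  0.23  1.71 -0.28  0.63  0.14]
t 62.17 [ 0.6092 -0.0022  0.1447] yaw -2.57 F [ 0.6 -0.6  2.5] M [-0.05 -0.23  0.  ] open mm 25.1 q [-0.2   0.84  0.23  1.71 -0.28  0.63  0.14]
shift [-0.004, 0.084, -0.0] turn 0.0007 rows>= 2 cur [0.6092, -0.0022, 0.1447] -2.57 t 62.2
```

View pics/h_w2.png

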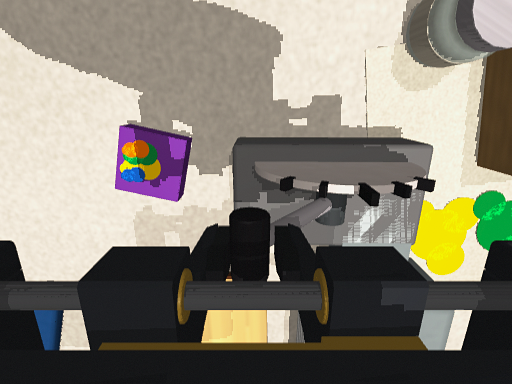

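Emit:
{"op": "jog_arm", "data": {"rows": [[[0,0.01,0],0],[[0,0.02,-0.003],0],[[0,0.03,-0.006],0],[[0,0.042,-0.01],0],[[0,0.054,-0.014],0],[[0,0.066,-0.016],0],[[0,0.076,-0.016],0],[[0,0.082,-0.016],0],[[0,0.084,-0.016],0],[[0,0.084,-0.016],0],[[0,0.084,-0.016],0],[[0,0.084,-0.016],0]], "newtons": 5}}

```text
clock: 63.17
tool_pos: [0.6713, -0.0051, 0.1551]
eef_rot: [0.723, 0.691, -0.006, -0.003]
contact_force: [0.8, -0.5, -3.2]
opening: 0.231
```

```bash
python3 -c "
from h import *
st(); snap('wrist','h_w3');snap('side','h_s3');st()"
```

```text
t 63.17 [ 0.6713 -0.0051  0.1551] yaw -2.58 F [ 0.8 -0.5 -3.2] M [-0.16 -0.05 -0.02] open mm 20.4 q [-0.19  0.9   0.25  1.5  -0.27  0.79  0.12]
t 63.27 [ 0.6713 -0.0051  0.1551] yaw -2.58 F [ 0.8 -0.4 -3.9] M [-0.1  -0.04 -0.03] open mm 20.6 q [-0.19  0.9   0.25  1.5  -0.27  0.79  0.12]
```

View pics/h_w3.png

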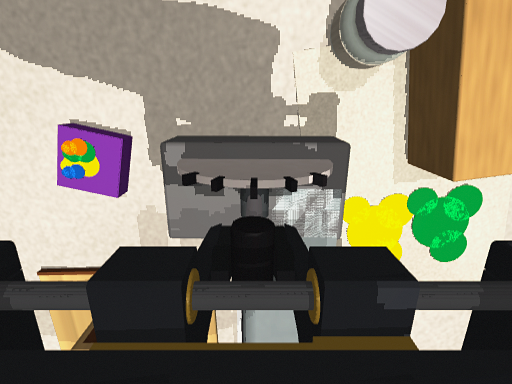

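Emit:
{"op": "jog_arm", "data": {"rows": [[[0,0,0],0],[[0,0,0],0],[[0,0,0],0],[[0,0,0],0],[[0,0,0],0],[[0,0,-0.04],0],[[0,0,-0.08],0],[[0,0,-0.12],0],[[0,0,-0.12],0],[[0,0,-0.12],0]], "gripper": 45}}

```text
clock: 64.1
tool_pos: [0.674, -0.0048, 0.2478]
eef_rot: [0.723, 0.691, -0.004, -0.001]
contact_force: [-0.6, -0.1, -0.2]
opening: 0.514
```

```bash
python3 -c "
from h import *
st(); snap('wrist','h_w4')
im=cv2.imread('pics/h_w4.png'); cv2.imwrite('pics/h_w4c.png',cv2.resize(im[110:250,160:360],None,fx=4,fy=4,interpolation=cv2.INTER_CUBIC))
s=get_state()
for d in mark_of('lever_grip','wrist')[:1]: print(d, topl('wrist',d['pixel'][::-1],.155))
for d in mark_of('lever_hinge','wrist')[:1]: print(d, topl('wrist',d['pixel'][::-1],.055))
# predicted pixel for hinge, handle at angle a
ub=np.array([.9989,-.0462,0]);H=np.array([.672,-.004,.055])
for a in (-4,0,4):
  print(a,proj('wrist',H+.1*(np.sin(np.radians(a))*ub+np.array([0,0,np.cos(np.radians(a))])),s))
vb=np.array([.0462,.9989,0])
for a in (-40,-20,0,20,40):
  print('tick',a,proj('wrist',H+.026*vb+.06*(np.sin(np.radians(a))*ub+np.array([0,0,np.cos(np.radians(a))])),s))
"
```

```text
t 64.1 [ 0.674  -0.0048  0.2478] yaw -2.58 F [-0.6 -0.1 -0.2] M [-0.05  0.04  0.03] open mm 45.2 q [-0.2   0.79  0.28  1.42 -0.24  0.97  0.09]
{'pixel': [195.5, 251.1], 'p': 0.61} [ 6.69978516e-01 -1.65374405e-04  1.55000000e-01]
{'pixel': [169.9, 252.3], 'p': 0.81} [ 0.66897834 -0.00273385  0.055     ]
-4 [244.20058907 199.11664667]
0 [252.72161519 199.2644861 ]
4 [261.254183   199.21280145]
tick -40 [213.87105499 155.39930733]
tick -20 [231.44025072 157.51629935]
tick 0 [253.23476321 158.35422392]
tick 20 [275.1310185  157.69612091]
tick 40 [292.96257873 155.71889753]
```

View pics/h_w4c.png

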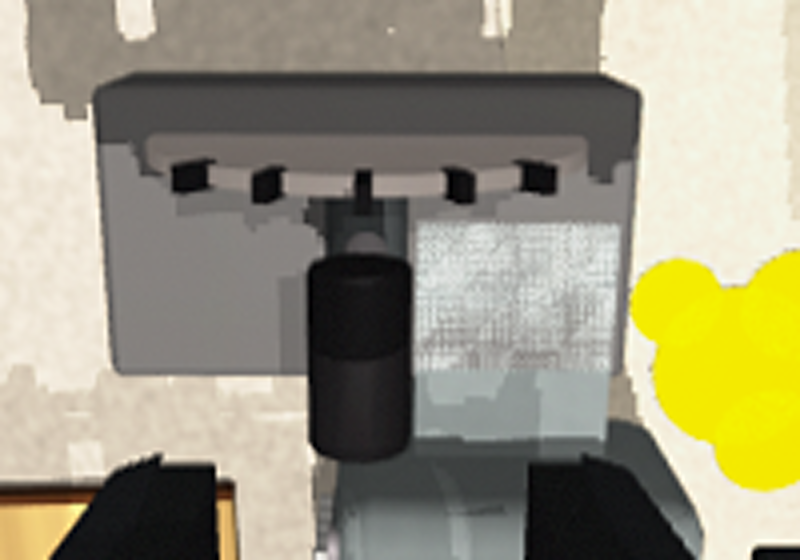

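Emit:
{"op": "jog_arm", "data": {"rows": [[[0.04,-0.02,-0.04],0],[[0.08,-0.06,-0.08],0],[[0.12,-0.1,-0.1],0],[[0.16,-0.14,-0.1],0],[[0.2,-0.18,-0.1],0],[[0.25,-0.22,-0.1],0],[[0.3,-0.25,-0.1],0],[[0.35,-0.25,-0.1],0],[[0.4,-0.25,-0.1],0],[[0.4,-0.25,-0.1],0],[[0.4,-0.25,-0.1],0],[[0.4,-0.25,-0.1],0]]}}

```text
clock: 65.25
tool_pos: [0.4994, 0.3037, 0.3201]
eef_rot: [0.722, 0.692, -0.007, -0.003]
contact_force: [0.1, -0.5, -0.2]
opening: 0.514
```

```bash
python3 -c "
from h import *
st(); snap('side','i_s');snap('top','i_t')
im=cv2.imread('pics/i_t.png'); cv2.imwrite('pics/i_tc.png',cv2.resize(im[100:290,250:490],None,fx=3.3,fy=3.1,interpolation=cv2.INTER_CUBIC))
im=cv2.imread('pics/i_s.png'); cv2.imwrite('pics/i_sc.png',cv2.resize(im[90:240,180:360],None,fx=4,fy=4,interpolation=cv2.INTER_CUBIC))"
```

```text
t 65.25 [0.4994 0.3037 0.3201] yaw -2.49 F [ 0.1 -0.5 -0.2] M [-0.1   0.06  0.03] open mm 45.3 q [-0.82  0.59  0.34  1.62 -0.23  0.98 -0.45]
```

View pics/i_tc.png

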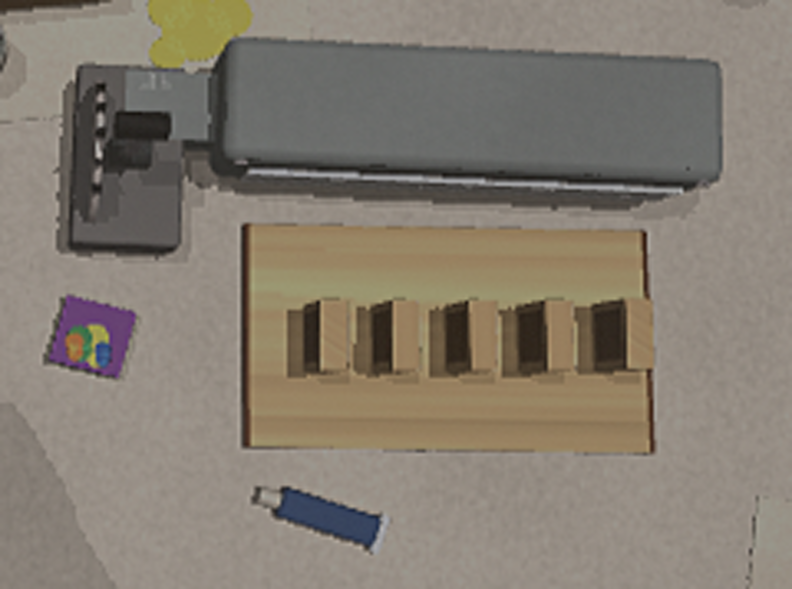

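View pics/i_sc.png

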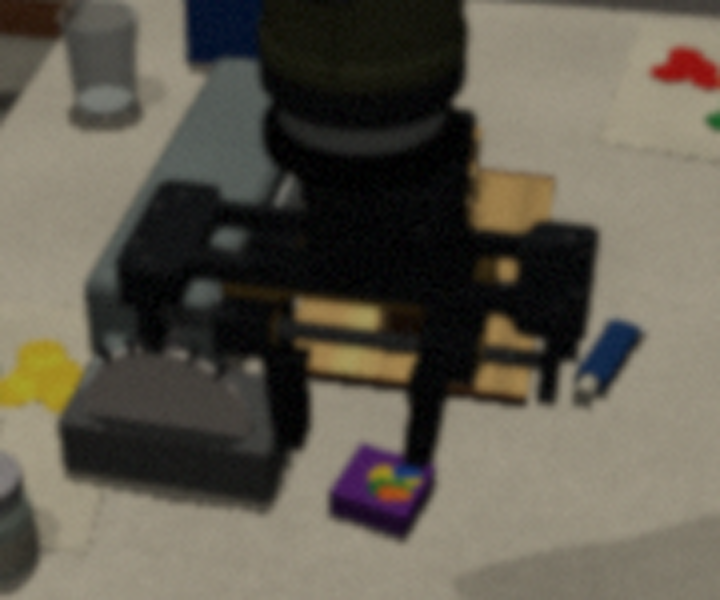

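View pics/i_t.png

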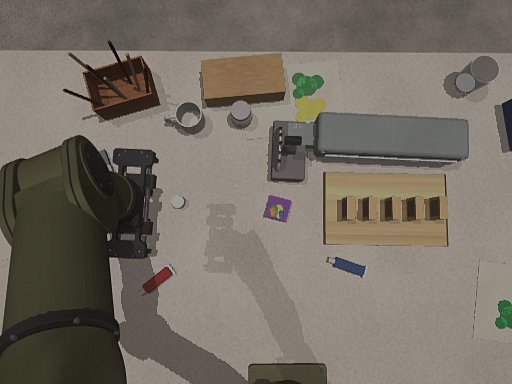

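```bash
python3 -c "
from h import *
f=lambda p:(p[0]/3.3+250,p[1]/3.1+100)
for p in [(653,335),(627,335),(348,335)]: print(topl('top',f(p),.068))
print(topl('top',f((650,340)),.008))
print(workorder.finish_job())"
```

```text
[ 0.51312416 -0.41845377  0.068     ]
[ 0.51309998 -0.39773802  0.068     ]
[ 0.51284119 -0.17607905  0.068     ]
[ 0.51230005 -0.44666537  0.008     ]
the job is handed in; nothing more can be done
None
```

The job is handed in at about 65 s. The blower's lever went back to idle, all five panels were stood up on the drying board, and then the lever was set to the middle tick.

- **Idle:** I pushed the lever to its stop, where the force rose to about 10 N with almost no further movement. Images before and after the panel work put the handle 62 to 64 mm from the hinge towards the robot; the stop should be at 64 mm.
- **Panels:** Each panel was tipped upright against the blower's front edge, then set down on a thin edge. My first lift gripped a panel near its end and did not tip it, so I put it flat on the board and gripped it again at the centre.
- **Spacing:** In the last top view all five stand apart, about 60 mm centre to centre. The outermost one is about 28 mm inside the board's end. The side view was blocked by the gripper in that last check; it last showed all five standing just before the final lever move.
- **Lever at 40 degrees:** The wrist image gave about 39.8 degrees, with the handle lined up with the long tick.
- **Bystanders:** The purple look-alike, pot, tubes, jar and cup look unmoved. The arm hid the brush in the last top view. It was not touched, and earlier views showed it in place. The arm ended clear of everything.

The trained network and the contact measurement put the lever hinge 1 to 3 mm apart, so I relied on the tick alignment in the image.

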